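# Load and clamp the bottle rack on an orbital shaker

### The job

Get the shaker ready for a run: first slide the long steel rack on its platform back until its whole rear side lies flush against the aluminium rail, with its end tab under the pressure pad, then turn the black clamp knob clockwise until its clutch slips so that the rack is held down. After that stand every square amber bottle from the bench (some have fallen over) upright in the rack, and leave the other things on the bench where they are.

Things in the scene. Friction and masses are not known exactly. Their poses are not given: they have to be found in the camera images.
- shaker: orbital shaker fixed to the bench: white housing, dark grey platform 280 mm (x) by 370 mm (y), its top at z = 100 mm; control panel on the -x side. Origin: on the bench under the platform's centre; turned up to 0.12 rad from the world's axes. The aluminium rail runs along y over the whole width: front face at x = +105 mm, 32 mm high, 4 mm thick.
- rail_face (a point): middle of the rail's front face (x = 105, y = 0, z = 116 mm in the shaker's frame).
- clamp_arm (a point): end of the fixed blue clamp bracket's arm, over the rack's tab: x = 73, y = 103 mm in the shaker's frame; the arm is 28 mm wide, 126 to 138 mm above the bench, and runs along y to its post at y = 160 to 182 mm.
- tray: the rack: long open steel tray, loose, 0.9 kg, 64 mm wide (x), 250 mm long (y), walls 30 mm high, walls and floor 4 mm thick (room for four bottles in a row, 59 mm apart). Origin: under the middle of its floor. Its middle starts 43 to 75 mm short of its place at the rail, skewed up to 0.2 rad; slides under 4 to 8 N.
- tray_tab (a point): point on top of the flat tab at the rack's +y end (x = 0, y = 158, z = 5 mm in the rack's frame). The tab is 40 mm wide (x), 5 mm thick and runs from y = 125 to 185 mm. With the rack flush this point should lie under the clamp pad, give or take 15 mm; along the rail it starts within about 10 mm of that.
- tray_rear_left (a point): point on the rack's rear face, the one for the rail, near its +y end (x = 32, y = 120, z = 15 mm in the rack's frame).
- tray_rear_right (a point): point on the rack's rear face near its -y end (x = 32, y = -120, z = 15 mm in the rack's frame).
- clamp: the clamp's spindle with its rubber pressure pad, 18 mm across; the screw moves it straight up and down and the knob rides on it. Origin: centre of the pad's underside, at x = 73, y = 111 mm in the shaker's frame; at the start 2 to 5.5 mm above the height of the rack's tab.
- knob_grip (a point): on the upright axis of the black clamp knob, 10 mm below its top. The knob is a round cylinder 40 mm across (44 over its ribs) and 30 mm high, from 20 mm below this point to 10 mm above it, with an orange mark on top. Right below it, 22 mm below this point, is the top of an aluminium collar 52 mm across with a red mark, which turns with the screw.
- screw (a joint): turn of the clamp screw and its collar, rad; grows clockwise seen from above. One turn lowers the pad by 8 mm (1.273 mm per rad). Its drag is about 0.06 N m, and it stays where it is left.
- clutch (a joint): slip of the knob on the screw, rad: 0 at the start, stays put while knob and screw turn together, grows when the knob is turned clockwise and the screw no longer follows because the pad presses on the rack (0.10 N m; pad force 30 to 40 N). In pictures the orange mark moves on from the red one. 0.3 rad counts as slipped.
- bottle1: square amber bottle with round white cap. Body 44 x 44 mm, 74 mm tall; neck 28 mm across; cap 34 mm across, 88 to 112 mm above the bottom. About 200 g, centre of mass some 48 mm above the bottom. Origin: centre of its underside; z runs from bottom to cap. At the start it lies on the bench on one side, cap pointing to the robot's right. May be absent.
- bottle2: square amber bottle with round white cap. Body 44 x 44 mm, 74 mm tall; neck 28 mm across; cap 34 mm across, 88 to 112 mm above the bottom. About 200 g, centre of mass some 48 mm above the bottom. Origin: centre of its underside; z runs from bottom to cap. At the start it lies on the bench on one side, cap pointing to the robot's right. May be absent.
- bottle3: square amber bottle with round white cap. Body 44 x 44 mm, 74 mm tall; neck 28 mm across; cap 34 mm across, 88 to 112 mm above the bottom. About 200 g, centre of mass some 48 mm above the bottom. Origin: centre of its underside; z runs from bottom to cap. At the start it lies on the bench on one side, cap pointing to the robot's right. May be absent.
- bottle4: square amber bottle with round white cap. Body 44 x 44 mm, 74 mm tall; neck 28 mm across; cap 34 mm across, 88 to 112 mm above the bottom. About 200 g, centre of mass some 48 mm above the bottom. Origin: centre of its underside; z runs from bottom to cap. At the start it stands upright on the bench. May be absent.
- flask1: conical glass flask with a white funnel on it, 84 mm across, 176 mm high. Bystander, not part of the job. Origin: centre of its underside.
- flask2: conical glass flask, 84 mm across, 130 mm high. Bystander, not part of the job. Origin: centre of its underside.
- reagent: round amber reagent bottle with black cap, 70 mm across, 150 mm high. Bystander, not part of the job. Origin: centre of its underside.
- beaker: clear beaker, 72 mm across, 85 mm high. Bystander, not part of the job. Origin: centre of its underside.
- timer: flat yellow laboratory timer, 42 x 42 x 18 mm, lying between the bottles. Bystander, not part of the job. Origin: centre of its underside.
- wash: white wash bottle with a red spout, 64 mm across, 190 mm high. Bystander, not part of the job. Origin: centre of its underside.
There are look-alikes about, which are no part of the job. Leave any green look-alike of the bottle3 alone. Leave any red look-alike of the bottle1 alone.

How it is judged:
By the outcome, as a careful person would: the job done as asked, in the order asked, and still so for the second after the job is handed in, with the robot touching nothing.
Of bottle1, bottle2, bottle3, bottle4 only 2 to 4 are there at a start; the rules pass over those that are not, and their reading is None.
At some moment in a run one of bottle2, bottle3 may be knocked a few centimetres aside while the robot is not near it.
Once in a run the grip may slacken for a moment while it holds something.
It also fails if it takes over 210 s, if anything falls off the work surface, if the arm or the gripper's body presses on something with over 40 N, if the wrist force passes 120 N, or if a joint passes its speed limit or range.

### The arm

A 6-joint arm with a two-finger parallel gripper is mounted at the origin on the work surface. World frame = base frame: x ahead of the robot, y to its left, z up, the work surface at z = 0. Lengths are in m, angles in rad, forces in N, time in s.
With the tool pointing down it reaches from about 0.325 to 0.75 m from the base axis. Payload 7.6 kg.
Tool frame: the origin (TCP) lies at the very end of the fingers, on their centre line; the grasp point (between the pads) lies 19 mm behind it (bot.pinch_z is the distance from the TCP to the grasp point, in m); z points along the fingers, y is the line along which they close (so a half turn about z gives the same grasp; the last joint's range is limited). The gripper opens to 85 mm and grips with 20 to 120 N. Pads are 22 mm wide; open, the fingers measure 114 mm over their backs; the gripper's body (76 mm by 85 mm) begins 54 mm behind the grasp point. The pads swing forward as they close: fully open they stand 13 mm farther back than shut.
Start: joints at [-1.309, 0.052, 1.401, -0, 1.689, -0.07], TCP at [0.171, -0.496, 0.231] pointing down, gripper open.
Joint ranges: [-2.9, 2.9], [-0.91, 2.17], [0.12, 2.37], [-1.06, 4.2], [0.26, 2.73], [-2.93, 2.93]. Speed limits (rad/s): [2.57, 2.57, 3.01, 3.14, 3.14, 3.14].

### API

Orientations are given as a rotation vector (axis times angle).
In Python, from station import bot, optics, job, finder gives the robot as it stands.
- The arm moves only by the shell command python3 -m crank 'ROWS'. ROWS is JSON, a list that holds one entry, the list of rows, each a list of 7 numbers: the turn, a rotation vector about the tool's x, y, z in rad, then the shift along the tool's x, y, z in cm, then the finger opening in cm, from 0 to 8.54. In form: [[[rx, ry, rz, x, y, z, hand], ...]]. A call has 1 to 8 rows; each row shifts and turns the commanded pose from where the row before left it, along the tool's axes as they then stand; what a row does not reach is not made up. A row lasts 1/12 s, in which the tool goes at most 41.7 mm and 7.16 degrees, less where a joint would pass 70% of its speed; a pose out of reach is approached as far as the arm can. A call is refused whole if a number of a shift passes 4.17 or a number of a turn 0.125, either way. A call with a gripper value outside its range is refused whole. The fingers move at their own pace and stop on an object; the grip force is fixed at half the most. Time passes only in rows, so rows that do not move let the fingers close. It gives the time, the measured TCP pose, the force, the opening and the grip force at its end, in the units of the state.
- bot.sense(): the state, without advancing time (a new reading comes with each control period).
- optics.get_image(name): name is "scene" or "top" or "wrist"; returns a dict with "img" (384x512x3 uint8, red, green, blue), "fx", "fy", "cx", "cy" (pixels), "rvec" (rotation vector, rad) and "tvec" (3), from world to camera coordinates, as OpenCV has them. Camera axes: x right, y down, z forward; pixel columns grow to the right and rows downward; lengths in m; the calibration is good to about 2 mm. A picture is of the moment at which its call begins. There is no depth.
- job.close_job(): hands the job in; it is judged then, once.
Trained networks look in a picture, given as the dict that the camera call returned (one of the last four; its "shot" number tells which), for a name from the list of things; names that differ only in an ending like _2 or _b are one class to them, and where a whole thing is asked for, a point or a joint stands for the part that bears it (a point fixed in the world has none). Each returns a list of dicts, best first, with "p" (0 to 1); they miss things now and then, are a little off and sometimes report something else, mostly with a low value. They report only what shows in the picture. A call takes as long as a camera call. They do not tell look-alikes from the thing itself.
- finder.masks_of(picture, target): "pixels" (384x512 bool, what is visible of it) and "box" ([centre column, centre row, width, height] in pixels, round what is visible of it).
The state is a dict: "clock": time; "q": joint angles; "joint_vel": joint speeds; "joint_torque": joint torques, N m; "position": TCP position; "orientation": TCP orientation; "contact_force": force on the tool from outside, world axes, zero at the start; "ft_torque": the same for the moment, N m; "grip_width": finger opening in m; "grip_force": force on a finger pad.
Only numpy, scipy, OpenCV 4.12 (cv2) and the standard library are available. Lean on these libraries where they do the work, as an engineer would, in place of code of your own. Each camera call takes 0.05 s, during which the arm holds its last target. There are 200 camera calls.

## Working session

There is one attempt and no reset: what is moved stays moved. The work goes in short steps, Python scripts to look and compute and a shell command to move; the robot and the scene stay as the last step left them, time stands still between calls to the robot, and variables do not carry over. Pictures are saved under pics/ and viewed, at most 14 in all, crops included, and the job is handed in when it is done.

```bash
ls; mkdir -p pics; python3 - <<'E'
from station import bot, optics, job, finder
import cv2
print(bot.sense())
for n in ("scene","top","wrist"):
    p=optics.get_image(n); cv2.imwrite(f"pics/a_{n}.png",p["img"][:,:,::-1]); print(n,{k:v for k,v in p.items() if k!="img"})
E
```

```text
pics
{'clock': 0.0, 'q': array([-1.30932039e+00,  5.28645464e-02,  1.40175128e+00,  2.26554291e-05,
        1.68860934e+00, -7.02820759e-02]), 'joint_vel': array([-5.84815048e-05, -1.83750753e-03, -1.84864204e-03,  3.31807052e-04,
       -5.55066777e-04,  3.45766705e-04]), 'joint_torque': array([-2.55188133e-04, -3.81667542e+01, -3.60187376e+01, -9.76189949e-05,
        6.20862105e-03, -3.92482931e-06]), 'position': array([ 0.1709516 , -0.49605914,  0.23044449]), 'orientation': array([-3.09686432e+00, -5.18473096e-01,  2.09479471e-04]), 'contact_force': array([ 0.18041581,  0.77294331, -0.272859  ]), 'ft_torque': array([ 0.00314426,  0.01144123, -0.01450047]), 'grip_force': 0.0, 'grip_width': 0.08532451920465836}
scene {'fx': 483.3977204603079, 'fy': 483.3977204603079, 'cx': 250.82208701465225, 'cy': 185.69818719416895, 'rvec': array([ 2.11905607,  1.58211163, -0.47239492]), 'tvec': array([-0.09237164, -0.37954527,  2.0148651 ]), 'shot': 1}
top {'fx': 410.86613208416685, 'fy': 410.86613208416685, 'cx': 253.7702133932981, 'cy': 197.27185455767207, 'rvec': array([ 2.18242418, -2.14132622,  0.09153432]), 'tvec': array([-0.06106063,  0.53544775,  1.65371087]), 'shot': 2}
wrist {'fx': 270.7112204748288, 'fy': 270.7112204748288, 'cx': 255.48063479215705, 'cy': 188.9007575239523, 'rvec': array([-2.33032337,  1.6617955 ,  0.27541893]), 'tvec': array([-0.52487543, -0.04148942,  0.38087854]), 'shot': 3}
```

View pics/a_top.png

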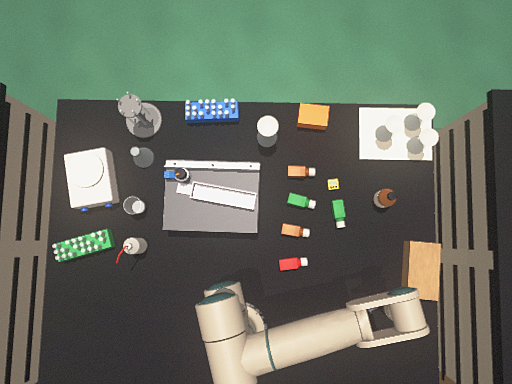

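View pics/a_scene.png

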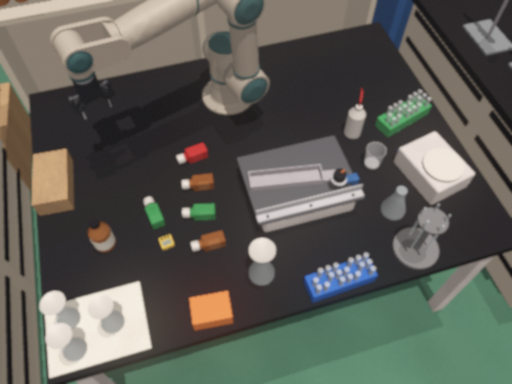

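```bash
cat > h.py <<'E'
from station import bot, optics, job, finder
import cv2, numpy as np
from scipy.spatial.transform import Rotation as R
def proj(p,X): return cv2.projectPoints(np.float64(X).reshape(-1,3),p["rvec"],p["tvec"],K(p),None)[0][:,0]
def K(p): return np.array([[p["fx"],0,p["cx"]],[0,p["fy"],p["cy"]],[0,0,1]])
def ray(p,uv,z):
    M=R.from_rotvec(p["rvec"]).as_matrix(); c=-M.T@p["tvec"]
    uv=np.atleast_2d(uv); d=np.c_[(uv[:,0]-p["cx"])/p["fx"],(uv[:,1]-p["cy"])/p["fy"],np.ones(len(uv))]@M
    return c+d*((z-c[2])/d[:,2])[:,None]
def tool():
    s=bot.sense(); return s["position"],R.from_rotvec(s["orientation"])
def shift(target):  # cm in tool axes from measured TCP
    p,r=tool(); return (r.inv().apply(np.array(target)-p)*100).round(2)
def save(p,n,crop=None,s=1):
    im=p["img"][:,:,::-1]
    if crop: im=im[crop[1]:crop[3],crop[0]:crop[2]]
    cv2.imwrite(f"pics/{n}.png",cv2.resize(im,None,fx=s,fy=s,interpolation=cv2.INTER_CUBIC))
E
python3 - <<'E'
from h import *
t=optics.get_image("top")
hts=dict(tray=.115,clamp=.12,knob_grip=.17,bottle1=.022,bottle3=.022,bottle4=.05,timer=.009,flask1=.1,shaker=.1,beaker=.05,wash=.1,flask2=.05)
for n in hts:
    for d in finder.masks_of(t,n)[:8]:
        if d["p"]<.3: continue
        c=d["box"]; ps=np.argwhere(d["pixels"])[:,::-1]
        r=cv2.minAreaRect(ps.astype(np.float32))
        print(n,round(d["p"],2),np.round(c),"mean",ps.mean(0).round(1),t["img"][d["pixels"]].mean(0).round(),"xyz",ray(t,ps.mean(0),hts[n])[0].round(3),"ang",round(r[2],1),np.round(r[1],1))
E
```

```text
tray 0.95 [217. 197.  82.  28.] mean [217.9 194.3] [237. 234. 233.] xyz [0.536 0.087 0.115] ang 11.1 [79.4 17. ]
clamp 0.61 [180. 174.  12.  15.] mean [180.7 174.2] [113. 102.  98.] xyz [0.612 0.234 0.12 ] ang 90.0 [11. 11.]
bottle1 0.8 [293. 264.  26.  11.] mean [291.1 263.7] [235. 105. 100.] xyz [ 0.271 -0.206  0.022] ang 84.8 [11.1 26.6]
bottle1 0.7 [304. 172.  32.  18.] mean [299.5 171.6] [208. 163. 123.] xyz [ 0.647 -0.237  0.022] ang 90.0 [11. 27.]
bottle1 0.65 [297. 232.  26.  15.] mean [293.8 230.9] [224. 174. 131.] xyz [ 0.403 -0.216  0.022] ang 11.3 [27.7 10. ]
bottle1 0.63 [300. 202.  25.  20.] mean [299.9 200.9] [125. 195. 130.] xyz [ 0.526 -0.24   0.022] ang 15.3 [27.7 11.5]
bottle3 0.8 [293. 264.  26.  11.] mean [291.1 263.7] [235. 105. 100.] xyz [ 0.271 -0.206  0.022] ang 84.8 [11.1 26.6]
bottle3 0.7 [304. 172.  32.  18.] mean [299.5 171.6] [208. 163. 123.] xyz [ 0.647 -0.237  0.022] ang 90.0 [11. 27.]
bottle3 0.65 [297. 232.  26.  15.] mean [293.8 230.9] [224. 174. 131.] xyz [ 0.403 -0.216  0.022] ang 11.3 [27.7 10. ]
bottle3 0.63 [300. 202.  25.  20.] mean [299.9 200
[... 1087 characters left out ...]
 ] ang 90.0 [16. 19.]
shaker 0.89 [212. 198.  96.  75.] mean [208.6 196.5] [174. 168. 167.] xyz [0.529 0.125 0.1  ] ang 1.6 [94.4 72.4]
beaker 0.76 [134. 206.  21.   9.] mean [133.2 205.3] [174. 169. 164.] xyz [0.493 0.436 0.05 ] ang 90.0 [16. 20.]
wash 0.58 [135. 248.  22.  16.] mean [134.4 246. ] [188. 176. 164.] xyz [0.331 0.407 0.1  ] ang 90.0 [15. 21.]
flask2 0.83 [270. 132.  26.  33.] mean [266.6 131.2] [194. 192. 187.] xyz [ 0.807 -0.099  0.05 ] ang 90.0 [31. 20.]
flask2 0.69 [140. 157.  21.  16.] mean [142.2 156.4] [128. 129. 125.] xyz [0.694 0.408 0.05 ] ang 90.0 [20. 22.]
flask2 0.4 [134. 204.  18.  13.] mean [133.4 205.4] [174. 169. 164.] xyz [0.492 0.435 0.05 ] ang 90.0 [16. 19.]
```

```bash
python3 -m crank '[[[0,0,-0.11,0,0,-2,8.5],[0,0,-0.11,0,0,-3,8.5],[0,0,-0.11,0,0,-3,8.5],[0,0,0,1.75,-3.5,-1,8.5],[0,0,0,1.75,-3.5,-1,8.5],[0,0,0,1.75,-3.5,-1,8.5],[0,0,0,1.75,-3.5,-1,8.5],[0,0,0,1.75,-3.5,-1,8.5]]]'
python3 -m crank '[[[0,0,0,1.75,-3.5,-1,8.5],[0,0,0,1.75,-3.5,-1,8.5],[0,0,0,1.75,-3.5,-1,8.5],[0,0,0,1.75,-3.5,-1,8.5],[0,0,0,1.75,-3.5,-1,8.5],[0,0,0,1.75,-3.5,-1,8.5],[0,0,0,1.75,-3.5,-1,8.5],[0,0,0,1.75,-3.5,-1,8.5]]]'
python3 -m crank '[[[0,0,0,1.75,-3.5,-1,8.5],[0,0,0,1.75,-3.5,-1,8.5],[0,0,0,1.75,-3.5,-1,8.5],[0,0,0,0,0,0,8.5],[0,0,0,0,0,0,8.5]]]'
python3 - <<'E'
from h import *
p=optics.get_image("wrist"); save(p,"w1",s=1.5)
for n in("tray","clamp","knob_grip","shaker","tray_tab"):
  for d in finder.masks_of(p,n)[:3]: print(n,d["p"],np.round(d["box"]))
M=R.from_rotvec(p["rvec"]).as_matrix();c=-M.T@p["tvec"];print("cam",c,M[2],tool()[0])
E
```

```text
clock: 1.47
position: [0.1321, -0.3027, 0.3616]
orientation: [2.971, 1.02, 0.0]
contact_force: [-0.5, 0.4, 0.7]
grip_width: 0.0847
grip_force: 0.0
clock: 2.13
position: [0.1064, -0.039, 0.4652]
orientation: [-2.953, -1.011, 0.022]
contact_force: [1.6, -0.1, 0.1]
grip_width: 0.0854
grip_force: 0.0
clock: 2.55
position: [0.1033, 0.0165, 0.4813]
orientation: [-2.947, -1.025, 0.022]
contact_force: [-0.9, -0.6, -0.6]
grip_width: 0.0851
grip_force: 0.0
shaker 0.96 [388.  21. 107.  42.]
cam [0.17161994 0.06569611 0.6238455 ] [-0.27169127 -0.18588823 -0.94426131] [0.10369242 0.01527868 0.48083585]
```

View pics/w1.png

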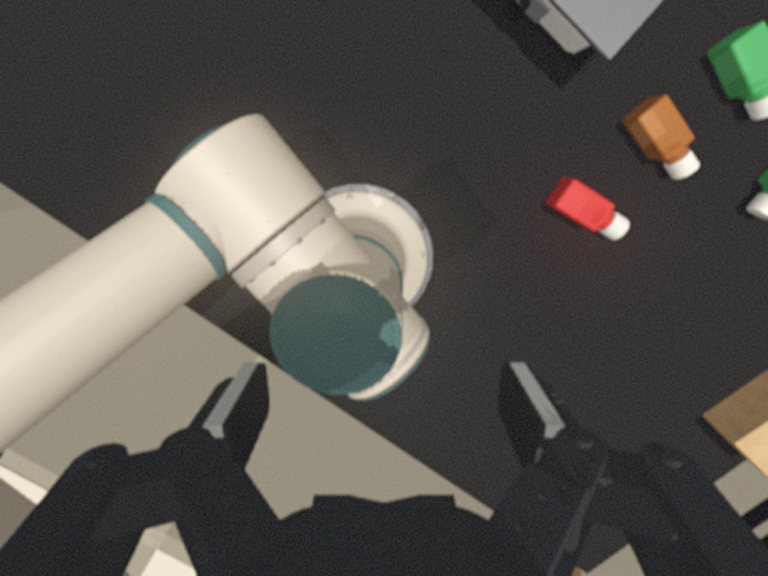

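```bash
python3 -m crank '[[[0,0,0.11,0,0,0,8.5],[0,0,0.11,0,0,0,8.5],[0,0,0.11,0,0,0,8.5],[0,0,0.11,0,0,0,8.5],[0,0,0.11,0,0,0,8.5],[0,0,0.11,0,0,0,8.5],[0,0,0,3,-0.5,0,8.5],[0,0,0,3.5,-0.5,0,8.5]]]'
python3 -m crank '[[[0,0,0,3.5,-0.5,0,8.5],[0,0,0,3.5,-0.5,0,8.5],[0,0,0,3.5,-0.5,0,8.5],[0,0,0,3.5,-0.5,0,8.5],[0,0,0,3.5,-0.5,1,8.5],[0,0,0,3.5,-0.5,1,8.5],[0,0,0,3.5,-0.5,1,8.5],[0,0,0,3,-0.5,1,8.5]]]'
python3 - <<'E'
from h import *
p,r=tool();print(p,r.as_matrix().round(3),bot.sense()["q"].round(3))
E
```

```text
clock: 3.52
position: [0.1685, 0.0255, 0.4808]
orientation: [-3.126, 0.008, 0.026]
contact_force: [-0.7, -1.1, -0.2]
grip_width: 0.0855
grip_force: 0.0
clock: 4.18
position: [0.4449, 0.0654, 0.4327]
orientation: [-3.125, 0.003, 0.037]
contact_force: [0.5, -1.7, -0.1]
grip_width: 0.0853
grip_force: 0.0
[0.44486585 0.06543767 0.43273547] [[ 1.    -0.002 -0.024]
 [-0.002 -1.     0.016]
 [-0.024 -0.016 -1.   ]] [ 0.053 -0.083  1.133  0.02   2.114  1.636]
```

```bash
python3 - <<'E'
from h import *
p=optics.get_image("wrist"); save(p,"w2",s=1.5)
for n in("tray","clamp","knob_grip","shaker","tray_tab","screw"):
  for d in finder.masks_of(p,n)[:3]: print(n,d["p"],np.round(d["box"]))
M=R.from_rotvec(p["rvec"]).as_matrix();c=-M.T@p["tvec"];print("cam",c,M[2])
import pickle; pickle.dump(p,open("w2.pkl","wb"))
E
```

```text
tray 0.9 [246.  85. 200.  66.]
tray 0.28 [137.  25.  42.  39.]
clamp 0.61 [140.  29.  45.  43.]
knob_grip 0.71 [139.  26.  40.  40.]
knob_grip 0.7 [243.  89. 195.  70.]
shaker 0.97 [226.  87. 268. 173.]
tray_tab 0.76 [246.  86. 196.  71.]
screw 0.92 [143.  31.  44.  45.]
cam [0.53150998 0.0630577  0.57384704] [-0.34397227  0.01472052 -0.93886441]
```

View pics/w2.png

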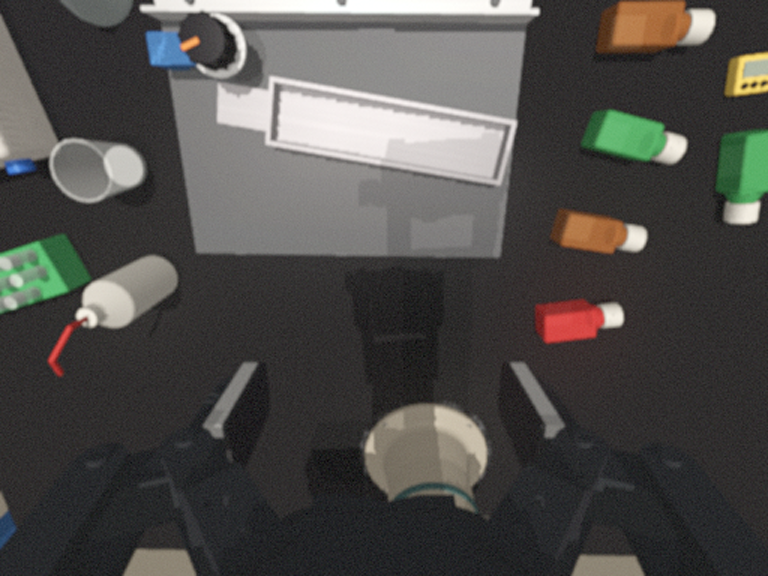

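```bash
cat >> h.py <<'E'
from scipy.optimize import least_squares
def pose2(p,uv,pts):  # fit x,y,yaw of a model with points pts (z = height above bench) to pixels uv
    f=lambda v:(proj(p,np.c_[R.from_euler('z',v[2]).apply(pts)[:,:2]+v[:2],np.array(pts)[:,2]])-uv).ravel()
    s=least_squares(f,[.53,.1,0]); return s.x,np.abs(s.fun).reshape(-1,2).round(1).tolist()
def at(v,q): # model point to world
    q=np.atleast_2d(q).astype(float); o=R.from_euler('z',v[2]).apply(q); o[:,:2]+=v[:2]; return o
E
python3 - <<'E'
from h import *
import pickle; p=pickle.load(open("w2.pkl","rb"))
s,e=pose2(p,np.array([[195,252],[500,257],[143,12],[537,13]])/1.5,[[-.14,.185,.1],[-.14,-.185,.1],[.105,.185,.132],[.105,-.185,.132]])
print("shaker",s,e)
t,e=pose2(p,np.array([[273,76],[516,121],[500,185],[266,147]])/1.5,[[.032,.125,.13],[.032,-.125,.13],[-.032,-.125,.13],[-.032,.125,.13]])
print("tray",t,e)
for n in("knob_grip","screw"):
  pass
print("knob z from px", [ray(p,np.array([[205,45]])/1.5,z)[0].round(3) for z in (.15,.17,.19,.21)])
print("clamp xy expected",at(s,[.073,.111,.1]), "rail",at(s,[[.105,.125,.1],[.105,-.125,.1]]))
rel=R.from_euler('z',-s[2]).apply(np.r_[t[:2]-s[:2],0]); print("tray in shaker",rel,t[2]-s[2])
E
```

```text
shaker [ 0.53389681  0.11223265 -0.01152924] [[0.6, 1.0], [0.2, 0.3], [1.1, 0.8], [0.5, 0.2]]
tray [ 0.53260391  0.06251122 -0.16502623] [[1.6, 0.9], [0.9, 0.3], [0.6, 0.2], [0.3, 1.3]]
knob z from px [array([0.609, 0.233, 0.15 ]), array([0.606, 0.225, 0.17 ]), array([0.602, 0.217, 0.19 ]), array([0.598, 0.209, 0.21 ])]
clamp xy expected [[0.60817167 0.22238365 0.1       ]] rail [[ 0.64033095  0.23601379  0.1       ]
 [ 0.63744871 -0.01396959  0.1       ]]
tray in shaker [-0.00071958 -0.04973303  0.        ] -0.15349699561104108
```

```bash
python3 -m crank '[[[-0.016,0.024,0.01,1,0,3,8.5],[0,0,0,0,0,4.1,8.5],[0,0,0,0,0,4.1,8.5],[0,0,0,0,0,4.1,8.5],[0,0,0,0,0,4.1,8.5],[0,0,0,0,0,4.1,8.5],[0,0,0,0,0,4,8.5],[0,0,0,0,0,2,8.5]]]'
python3 -m crank '[[[0,0,0,0,0,0,8.5],[0,0,0,0,0,0,8.5]]]'
python3 - <<'E'
from h import *
p,r=tool();print(p,r.as_matrix().round(3)[:,2], shift([.455,.06,.102]))
E
```

```text
clock: 5.2
position: [0.4501, 0.0672, 0.1356]
orientation: [3.141, -0.014, -0.002]
contact_force: [-0.1, -0.1, -0.3]
grip_width: 0.0849
grip_force: 0.0
clock: 5.37
position: [0.4523, 0.0675, 0.1405]
orientation: [-3.142, 0.014, -0.005]
contact_force: [0.2, -0.8, 0.8]
grip_width: 0.0848
grip_force: 0.0
[0.45230455 0.06748513 0.1404727 ] [ 0.003  0.    -1.   ] [0.26 0.75 3.85]
```

```bash
python3 -m crank '[[[0,0,0,0,0.75,1.8,8.5],[0,0,0,0,0,1,8.5],[0,0,0,0,0,0.8,8.5],[0,0,0,0,0,0,8.5],[0,0,0,1,0,0,8.5],[0,0,0,1,0,0,8.5]]]'
python3 -m crank '[[[0,0,0,0.8,0,0,8.5],[0,0,0,0.7,0,0,8.5],[0,0,0,0.7,0,0,8.5],[0,0,0,0.7,0,0,8.5]]]'
python3 -m crank '[[[0,0,0,0.7,0,0,8.5],[0,0,0,0.7,0,0,8.5],[0,0,0,0.7,0,0,8.5],[0,0,0,0.7,0,0,8.5]]]'
```

```text
clock: 5.87
position: [0.4732, 0.0604, 0.1047]
orientation: [-3.141, 0.013, -0.006]
contact_force: [0.2, 0.9, 0.2]
grip_width: 0.0849
grip_force: 0.0
clock: 6.2
position: [0.5014, 0.0596, 0.1041]
orientation: [3.141, -0.014, 0.001]
contact_force: [-7.3, -2.3, 4.2]
grip_width: 0.0848
grip_force: 3.1
clock: 6.53
position: [0.5291, 0.0599, 0.104]
orientation: [-3.141, 0.012, 0.0]
contact_force: [-8.1, 0.8, 4.4]
grip_width: 0.0849
grip_force: 3.6
```

```bash
python3 -m crank '[[[0,0,0,0.6,0,0,8.5],[0,0,0,0.6,0,0,8.5],[0,0,0,0.5,0,0,8.5],[0,0,0,0.4,0,0,8.5],[0,0,0,0,0,0,8.5]]]'
python3 - <<'E'
from h import *
import pickle
p=optics.get_image("wrist"); save(p,"w3",s=1.5); pickle.dump(p,open("w3.pkl","wb"))
E
```

```text
clock: 6.95
position: [0.5508, 0.0597, 0.104]
orientation: [-3.141, 0.013, -0.003]
contact_force: [-2.5, -0.3, 0.9]
grip_width: 0.0848
grip_force: 0.8
```

View pics/w3.png

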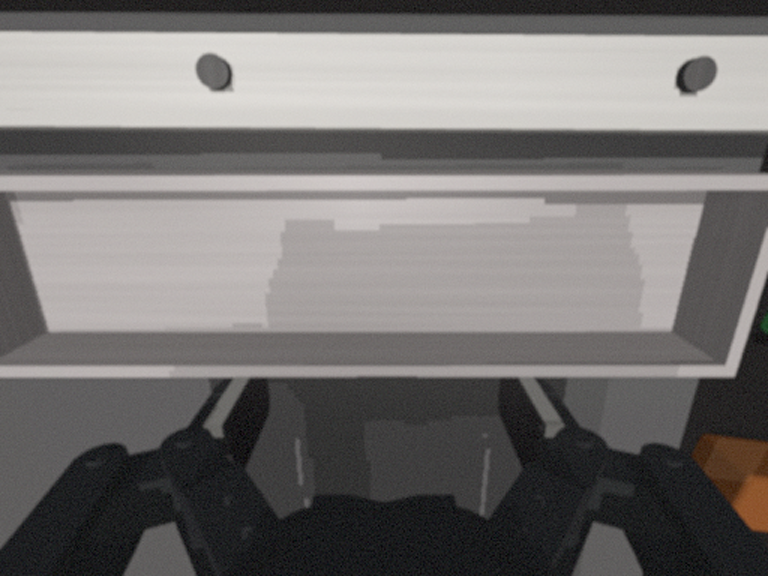

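```bash
python3 -m crank '[[[0,0,0,0.5,0,0,8.5],[0,0,0,0.4,0,0,8.5],[0,0,0,0,0,0,8.5]]]'
python3 -m crank '[[[0,0,0,0.2,0,0,8.5],[0,0,0,0.2,0,0,8.5],[0,0,0,0,0,0,8.5]]]'
python3 -m crank '[[[0,0,0,0.15,0,0,8.5],[0,0,0,0,0,0,8.5]]]'
python3 - <<'E'
from h import *
p=optics.get_image("wrist")
print([ (proj(p,[[0.638,y,z]])[0]*1.5).round() for y in(.1,0) for z in(.1,.132)])
E
```

```text
clock: 7.25
position: [0.5596, 0.0595, 0.1038]
orientation: [-3.141, 0.013, -0.003]
contact_force: [-2.5, 1.6, 0.7]
grip_width: 0.0848
grip_force: 1.1
clock: 7.5
position: [0.5628, 0.0596, 0.1037]
orientation: [-3.141, 0.014, -0.001]
contact_force: [-7.4, 2.1, 3.2]
grip_width: 0.085
grip_force: 3.3
clock: 7.67
position: [0.563, 0.0597, 0.1037]
orientation: [-3.141, 0.014, 0.005]
contact_force: [-14.0, 2.3, 7.5]
grip_width: 0.085
grip_force: 7.3
[array([265., 172.]), array([233., 179.]), array([553., 169.]), array([599., 176.])]
```

```bash
python3 -m crank '[[[0,0,0,0.15,0,0,8.5],[0,0,0,0,0,0,8.5],[0,0,0,0,0,0,8.5]]]'
python3 - <<'E'
from h import *
import pickle
p=optics.get_image("wrist"); save(p,"w4",s=1.5); pickle.dump(p,open("w4.pkl","wb"))
E
```

```text
clock: 7.97
position: [0.5631, 0.0598, 0.1036]
orientation: [-3.141, 0.015, 0.01]
contact_force: [-23.2, 2.6, 11.0]
grip_width: 0.0852
grip_force: 11.4
```

View pics/w4.png

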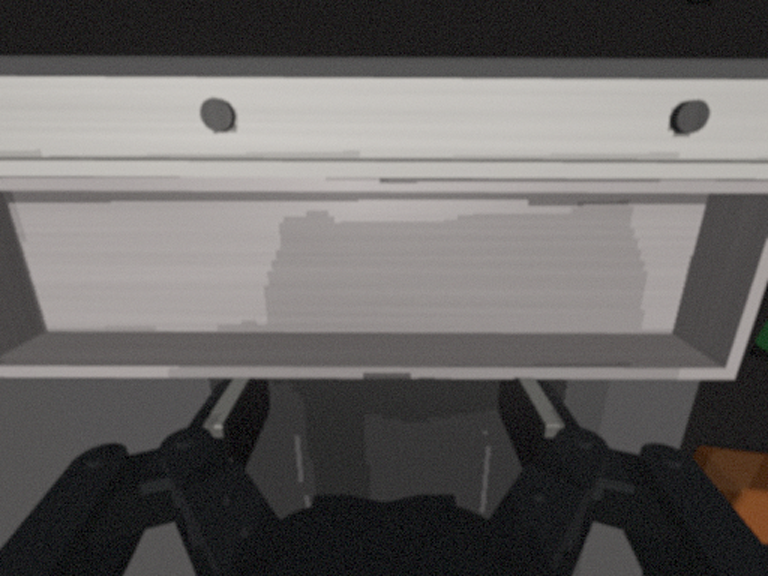

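```bash
python3 -m crank '[[[0,0,0,-0.6,0,0,8.5],[0,0,0,-1.4,0,0,8.5],[0,0,0,-1,0,-2,8.5],[0,0,0,-0.5,0,-4,8.5],[0,0,0,-0.5,-2,-3.5,8.5],[0,0,0,-0.5,-2,-3.5,8.5],[0,0,0,0,-2.5,-3,8.5],[0,0,0,0,-2.5,-3,8.5]]]'
python3 -m crank '[[[0,0,0,0,-2.5,-1,8.5],[0,0,0,0,-2.5,0,8.5],[0,0,0,0,0,0,8.5],[0,0,0,0,0,0,8.5]]]'
python3 - <<'E'
from h import *
import pickle
q=pickle.load(open("w4.pkl","rb")); print("tray right front corner",ray(q,np.array([735,378])/1.5,.13))
p=optics.get_image("wrist"); save(p,"w5",s=1.5); pickle.dump(p,open("w5.pkl","wb"))
for n in("knob_grip","screw"):
  for d in finder.masks_of(p,n)[:2]: print(n,d["p"],np.round(d["box"]))
print(tool()[0])
E
```

```text
clock: 8.68
position: [0.5217, 0.1504, 0.2961]
orientation: [-3.141, 0.015, -0.009]
contact_force: [1.0, 1.0, -0.4]
grip_width: 0.0848
grip_force: 0.0
clock: 9.02
position: [0.5221, 0.2005, 0.3033]
orientation: [3.141, -0.01, 0.005]
contact_force: [0.1, -0.5, -0.1]
grip_width: 0.0851
grip_force: 0.0
tray right front corner [[ 0.57284361 -0.05643679  0.13      ]]
knob_grip 0.84 [231.  92.  48.  49.]
knob_grip 0.74 [336. 141. 350. 216.]
screw 0.59 [231.  92.  50.  55.]
[0.52224882 0.19877034 0.30312614]
```

View pics/w5.png

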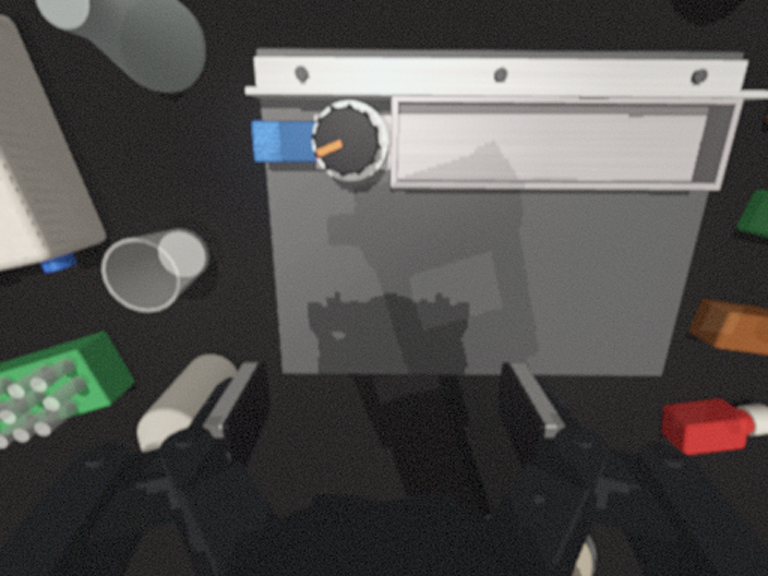

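```bash
python3 - <<'E'
from h import *
import pickle
p=pickle.load(open("w5.pkl","rb"))
s,e=pose2(p,np.array([[283,373],[663,376],[247,93],[768.5,95]])[:3]/1.5,[[-.14,.185,.1],[-.14,-.185,.1],[.105,.185,.132]])
print("shaker",s,e,at(s,[.073,.111,0]))
t,e=pose2(p,np.array([[392,97],[742,99],[721,189],[392,187]])/1.5,[[.032,.125,.13],[.032,-.125,.13],[-.032,-.125,.13],[-.032,.125,.13]])
print("tray",t,e,"tab",at(t,[0,.158,0]))
for z in(.15,.16,.17,.18,.19,.2,.21): print(z, ray(p,np.array([347,139])/1.5,z)[0].round(4), (proj(p,[[.608,.222,z]])[0]*1.5).round())
d=finder.masks_of(p,"knob_grip")[0]; print(d["box"]*np.float64(1.5))
M=R.from_rotvec(p["rvec"]).as_matrix();print("cam",-M.T@p["tvec"],M[2])
s=optics.get_image("scene");d=finder.masks_of(s,"knob_grip")[0];print("scene",d["p"],d["box"])
for z in(.15,.16,.17,.18,.19): print(z,proj(s,[[.608,.222,z]])[0].round(1))
E
```

```text
shaker [ 0.53413018  0.11163904 -0.01323439] [[0.0, 0.3], [0.4, 0.4], [0.3, 0.0]] [[0.60859277 0.22166324 0.        ]]
tray [ 0.60564356  0.06785998 -0.01047604] [[0.6, 0.4], [0.7, 0.7], [1.3, 0.3], [0.1, 0.8]] tab [[0.60729874 0.22585131 0.        ]]
0.15 [0.6102 0.2246 0.15  ] [351. 142.]
0.16 [0.61   0.2237 0.16  ] [350. 142.]
0.17 [0.6099 0.2229 0.17  ] [349. 142.]
0.18 [0.6097 0.2221 0.18  ] [347. 142.]
0.19 [0.6095 0.2212 0.19  ] [346. 142.]
0.2 [0.6093 0.2204 0.2   ] [344. 141.]
0.21 [0.6092 0.2196 0.21  ] [343. 141.]Traceback (most recent call last):
  File "<stdin>", line 9, in <module>
TypeError: can't multiply sequence by non-int of type 'numpy.float64'
```

```bash
python3 - <<'E'
from h import *
import pickle
p=pickle.load(open("w5.pkl","rb"))
g=p["img"][60:125,200:262].astype(int); dark=(g.max(2)<75)|((g[...,0]-g[...,2])>60)
dark=cv2.morphologyEx(dark.astype(np.uint8),cv2.MORPH_OPEN,np.ones((5,5)))
n,l,st,c=cv2.connectedComponentsWithStats(dark); i=[k for k in range(1,n)]; print([(st[k].tolist(),(c[k]+[200,60]).round(1)) for k in i])
M=R.from_rotvec(p["rvec"]).as_matrix();print("cam",-M.T@p["tvec"],M[2])
for z in(.16,.18,.2): 
    a=np.linspace(0,6.28,60); q=proj(p,np.c_[.609+.02*np.cos(a),.222+.02*np.sin(a),0*a+z]); print(z,np.ptp(q,axis=0).round(1),q.mean(0).round(1))
s=optics.get_image("scene");d=finder.masks_of(s,"knob_grip")[0];print("scene",d["p"],d["box"]); save(s,"s5",(300,130,400,230),6)
for z in(.14,.15,.16,.17,.18,.19,.2): print(z,((proj(s,[[.609,.222,z]])[0]-[300,130])*6).round(1))
E
```

```text
[([11, 34, 17, 10, 104], array([219.1,  98.5]))]
cam [0.60504902 0.20002664 0.4466714 ] [-3.19029451e-01  8.96539888e-04 -9.47744378e-01]
0.16 [40.1 42.4] [233.1  93.2]
0.18 [43.1 45.7] [231.4  92.8]
0.2 [46.6 49.4] [229.5  92.4]
scene 0.59 [336.3, 175.2, 12.6, 16.9]
0.14 [230.5 300.2]
0.15 [233.2 290.2]
0.16 [235.9 280.1]
0.17 [238.6 269.9]
0.18 [241.4 259.5]
0.19 [244.2 249.1]
0.2 [247.  238.6]
```

View pics/s5.png

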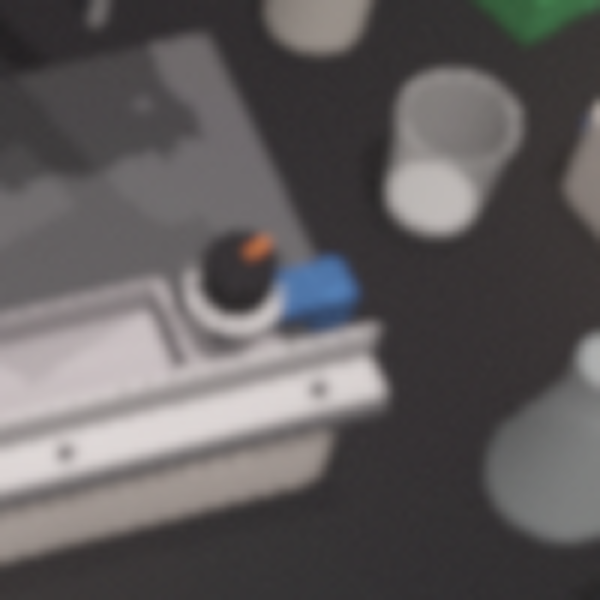

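```bash
for i in 1 2 3 4; do python3 -m crank '[[[0,0,-0.12,0,0,0,8.5],[0,0,-0.12,0,0,0,8.5],[0,0,-0.12,0,0,0,8.5],[0,0,-0.12,0,0,0,8.5],[0,0,-0.12,0,0,0,8.5],[0,0,-0.12,0,0,0,8.5],[0,0,-0.12,0,0,0,8.5],[0,0,-0.12,0,0,0,8.5]]]' >/dev/null; done
python3 -m crank '[[[0,0,-0.12,0,0,0,8.5],[0,0,-0.12,0,0,0,8.5],[0,0,-0.12,0,0,0,8.5],[0,0,-0.12,0,0,0,8.5],[0,0,-0.12,0,0,0,8.5],[0,0,0,0,0,0,8.5],[0,0,0,0,0,0,8.5]]]'
python3 - <<'E'
from h import *
print(bot.sense()["q"].round(3), tool()[1].as_matrix().round(3), shift([.609,.222,.235]), tool()[0])
E
```

```text
clock: 12.57
position: [0.5222, 0.1992, 0.3035]
orientation: [-1.882, 2.513, -0.002]
contact_force: [-0.7, 0.1, 0.0]
grip_width: 0.0848
grip_force: 0.0
[ 2.990e-01  1.430e-01  1.161e+00 -1.000e-03  1.835e+00 -2.558e+00] [[-0.281 -0.96   0.002]
 [-0.96   0.281 -0.   ]
 [-0.001 -0.002 -1.   ]] [-4.62 -7.67  6.87] [0.52223279 0.19924021 0.30347771]
```

```bash
python3 -m crank '[[[0,0,-0.12,0,0,0,8.5],[0,0,-0.12,0,0,0,8.5],[0,0,0,0,0,0,8.5],[0,0,0,0,0,0,8.5]]]'
python3 - <<'E'
from h import *
print(bot.sense()["q"].round(3), shift([.609,.222,.20]))
E
```

```text
clock: 12.9
position: [0.5222, 0.1995, 0.3035]
orientation: [-2.168, 2.272, -0.003]
contact_force: [-0.5, 0.6, 0.3]
grip_width: 0.0849
grip_force: 0.0
[ 2.990e-01  1.430e-01  1.161e+00 -1.000e-03  1.835e+00 -2.796e+00] [-2.66 -8.54 10.37]
```

```bash
python3 -m crank '[[[0,0,0,-0.9,-2.84,1.5,8.5],[0,0,0,-0.9,-2.84,1.5,8.5],[0,0,0,-0.86,-2.86,1.5,8.5],[0,0,0,0,0,3,8.5],[0,0,0,0,0,2.9,8.5],[0,0,0,0,0,0,8.5],[0,0,0,0,0,0,8.5]]]'
python3 - <<'E'
from h import *
import pickle
p=optics.get_image("wrist"); save(p,"w6",s=1.2); print(bot.sense()["q"].round(3), shift([.609,.222,.16]))
print((proj(p,[[.609,.222,.184]])*1.2).round(),(proj(p,tool()[0]+[[0,0,-.02],[0,0,0]])*1.2).round())
E
```

```text
clock: 13.48
position: [0.6081, 0.2225, 0.1982]
orientation: [2.17, -2.269, -0.0]
contact_force: [0.6, -0.5, 0.5]
grip_width: 0.085
grip_force: 0.0
[ 2.940e-01  4.120e-01  1.043e+00 -1.000e-03  1.683e+00 -2.804e+00] [0.08 0.   4.12]
[[306. 278.]] [[306. 276.]
 [306. 295.]]
```

View pics/w6.png

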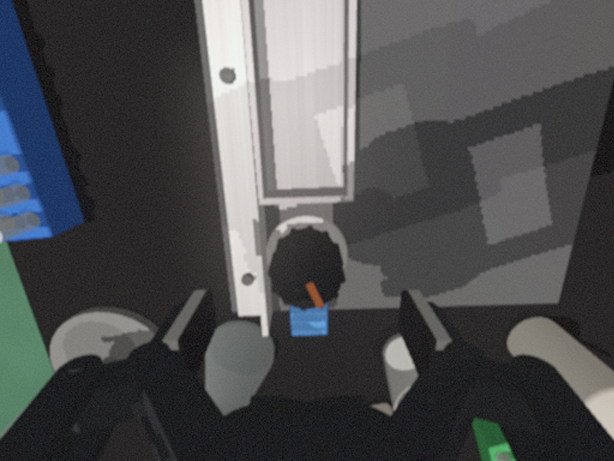

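```bash
python3 -m crank '[[[0,0,0,0.08,-0.1,2,8.5],[0,0,0,0,0,1.6,8.5],[0,0,0,0,0,1,8.5],[0,0,0,0,0,0,8.5],[0,0,0,0,0,0,7],[0,0,0,0,0,0,5.5],[0,0,0,0,0,0,5],[0,0,0,0,0,0,4.7]]]'
python3 -m crank '[[[0,0,0,0,0,0,4.4],[0,0,0,0,0,0,4.2],[0,0,0,0,0,0,4],[0,0,0,0,0,0,3.8],[0,0,0,0,0,0,3.6]]]'
```

```text
clock: 14.2
position: [0.6103, 0.2221, 0.1551]
orientation: [-2.173, 2.264, -0.004]
contact_force: [-0.8, -0.3, -0.4]
grip_width: 0.0467
grip_force: 0.0
clock: 14.62
position: [0.6089, 0.2222, 0.1546]
orientation: [-2.176, 2.266, 0.0]
contact_force: [-9.0, -1.1, 6.6]
grip_width: 0.0384
grip_force: 59.5
```

```bash
python3 -m crank '[[[0,0,0,0,0.12,0,3.6],[0,0,0,0,0,0,3.6]]]'
python3 -m crank '[[[0,0,0.12,0,0,0.015,3.6],[0,0,0.12,0,0,0.015,3.6],[0,0,0.12,0,0,0.015,3.6],[0,0,0.12,0,0,0.015,3.6],[0,0,0.12,0,0,0.015,3.6],[0,0,0.12,0,0,0.015,3.6],[0,0,0.12,0,0,0.015,3.6],[0,0,0.12,0,0,0.015,3.6]]]'
python3 -c "
from h import *; s=bot.sense(); print(s['ft_torque'],s['q'].round(2))"
```

```text
clock: 14.78
position: [0.6086, 0.2221, 0.1547]
orientation: [-2.174, 2.264, -0.003]
contact_force: [-3.8, -0.4, 5.3]
grip_width: 0.0384
grip_force: 59.8
clock: 15.45
position: [0.608, 0.2225, 0.1533]
orientation: [-0.875, 3.016, 0.001]
contact_force: [-7.0, 0.8, 6.8]
grip_width: 0.0383
grip_force: 60.0
[0.13714729 1.31600246 0.01015646] [ 0.29  0.43  1.11  0.    1.6  -1.84]
```

```bash
for i in 1 2; do python3 -m crank '[[[0,0,0.12,0,0,0.015,3.6],[0,0,0.12,0,0,0.015,3.6],[0,0,0.12,0,0,0.015,3.6],[0,0,0.12,0,0,0.015,3.6],[0,0,0.12,0,0,0.015,3.6],[0,0,0.12,0,0,0.015,3.6],[0,0,0.12,0,0,0.015,3.6],[0,0,0.12,0,0,0.015,3.6]]]' | egrep 'pos|contact|grip'
python3 -c "
from h import *; s=bot.sense(); print(s['ft_torque'],s['q'].round(2))"; done
```

```text
position: [0.6077, 0.2231, 0.1522]
contact_force: [-7.8, 3.0, 7.1]
grip_width: 0.0382
grip_force: 60.1
[0.35781108 1.49332797 0.06818399] [ 0.29  0.43  1.12  0.    1.59 -0.88]
position: [0.6079, 0.2238, 0.151]
contact_force: [-4.8, 5.4, 5.2]
grip_width: 0.0385
grip_force: 60.1
[0.93948416 1.25945328 0.07633405] [0.29 0.43 1.12 0.   1.59 0.08]
```

```bash
for i in 1 2; do python3 -m crank '[[[0,0,0.12,0,0,0.012,3.6],[0,0,0.12,0,0,0.012,3.6],[0,0,0.12,0,0,0.012,3.6],[0,0,0.12,0,0,0.012,3.6],[0,0,0.12,0,0,0.012,3.6],[0,0,0.12,0,0,0.012,3.6],[0,0,0.12,0,0,0.012,3.6],[0,0,0.12,0,0,0.012,3.6]]]' | egrep 'pos|contact|grip'
python3 -c "
from h import *; s=bot.sense(); print(s['ft_torque'],s['q'].round(2))"; done
```

```text
position: [0.6088, 0.224, 0.1505]
contact_force: [-1.7, 6.6, 6.6]
grip_width: 0.0382
grip_force: 60.2
[1.19796854 0.59661022 0.08782194] [0.29 0.43 1.12 0.   1.59 1.04]
position: [0.6096, 0.2232, 0.1505]
contact_force: [-1.2, 1.9, 9.6]
grip_width: 0.0384
grip_force: 60.5
[0.59198879 0.31807674 0.08480509] [0.29 0.43 1.12 0.   1.58 2.  ]
```

```bash
python3 -m crank '[[[0,0,0,0,0,-0.1,5],[0,0,0,0,0,0,7],[0,0,0,0,0,0,8.5],[0,0,0,0,0,0,8.5],[0,0,0,0,0,-3,8.5],[0,0,0,0,0,-4,8.5],[0,0,0,0,0,-4,8.5],[0,0,0,0,0,-2,8.5]]]'
python3 -m crank '[[[0,0,0,0,0,0,8.5],[0,0,0,0,0,0,8.5]]]'
python3 - <<'E'
from h import *
import pickle
p=optics.get_image("wrist"); pickle.dump(p,open("w7.pkl","wb"))
c=proj(p,[[.609,.222,.17]])[0]; print(c,tool()[0]); x,y=np.int32(c); save(p,"w7",(max(x-60,0),max(y-50,0),x+60,y+50),6)
E
```

```text
clock: 18.78
position: [0.609, 0.222, 0.285]
orientation: [-3.133, 0.199, -0.014]
contact_force: [0.2, -0.5, 1.5]
grip_width: 0.0849
grip_force: 0.0
clock: 18.95
position: [0.6088, 0.222, 0.2804]
orientation: [-3.134, 0.2, -0.008]
contact_force: [-0.3, -0.2, -0.5]
grip_width: 0.0848
grip_force: 0.0
[255.41076137 186.57285188] [0.6083605  0.22183836 0.27818043]
```

View pics/w7.png

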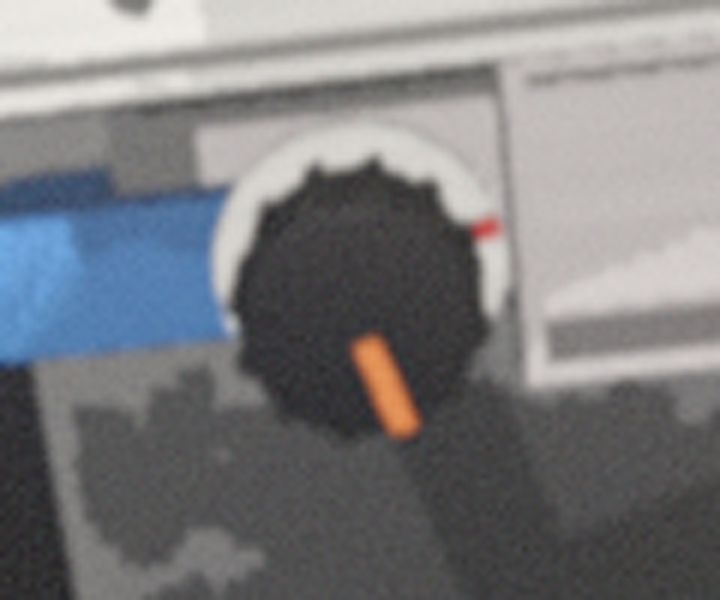

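```bash
python3 -m crank '[[[0,0,-0.12,0,0,-0.5,8.5],[0,0,-0.12,0,0,-0.5,8.5],[0,0,-0.12,0,0,-0.5,8.5],[0,0,-0.12,0,0,-0.5,8.5],[0,0,-0.12,0,0,-0.5,8.5],[0,0,-0.12,0,0,-0.5,8.5],[0,0,-0.12,0,0,-0.5,8.5],[0,0,-0.12,0,0,-0.5,8.5]]]' >/dev/null
python3 -m crank '[[[0,0,-0.12,0,0,-0.5,8.5],[0,0,-0.12,0,0,-0.5,8.5],[0,0,-0.12,0,0,-0.5,8.5],[0,0,-0.12,0,0,-0.5,8.5],[0,0,-0.12,0,0,-0.5,8.5],[0,0,-0.12,0,0,-0.5,8.5],[0,0,0,-3.75,-0.9,0,8.5],[0,0,0,-3.75,-0.9,0,8.5]]]'>/dev/null
python3 -m crank '[[[0,0,0,-3.75,-0.9,0,8.5],[0,0,0,-3.75,-0.9,0,8.5],[0,0,0,-3.75,-0.9,0,8.5],[0,0,0,-3.75,-0.9,0,8.5],[0,0,0,-3.75,-0.9,0,8.5],[0,0,0,-3.75,-0.9,0,8.5],[0,0,0,-3.75,-0.9,0,8.5],[0,0,0,-3.75,-0.9,0,8.5]]]'>/dev/null
python3 -m crank '[[[0,0,0,-3.75,-0.9,0,8.5],[0,0,0,-3,-0.9,0,8.5],[0,0,0,0,0,0,8.5],[0,0,0,0,0,0,8.5]]]'
python3 - <<'E'
from h import *
import pickle
p=optics.get_image("wrist"); pickle.dump(p,open("w8.pkl","wb")); save(p,"w8",s=1.5)
print(bot.sense()["q"].round(2), tool()[1].as_matrix().round(3))
for d in finder.masks_of(p,"bottle1"):
    print(d["p"],np.round(d["box"]),p["img"][d["pixels"]].mean(0).round())
E
```

```text
clock: 21.33
position: [0.491, -0.2196, 0.3465]
orientation: [-2.244, -2.195, -0.001]
contact_force: [-0.4, 1.2, 0.1]
grip_width: 0.085
grip_force: 0.0
[-0.49  0.1   1.13  0.    1.92 -0.47] [[ 0.02   1.    -0.001]
 [ 1.    -0.02   0.002]
 [ 0.002 -0.001 -1.   ]]
0.86 [253. 238.  59.  30.] [115. 177. 122.]
0.76 [126. 146.  48.  64.] [211.  91.  87.]
0.72 [207. 149.  28.  72.] [191. 142.  99.]
0.62 [345. 158.  32.  66.] [197. 153. 113.]
```

View pics/w8.png

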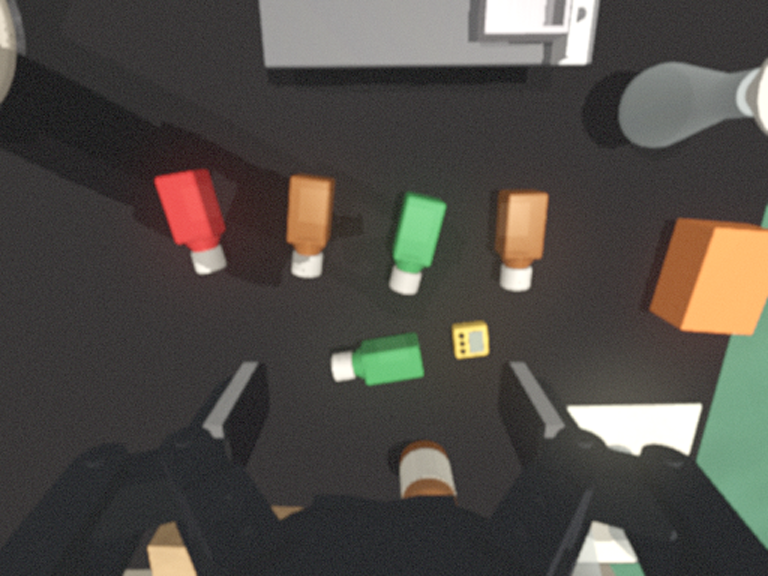

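```bash
cat >> h.py <<'E'
from scipy.optimize import minimize
_b=np.array([[x,y,z] for x in(-.022,.022) for y in(-.022,.022) for z in(0,.074)])
_a=np.linspace(0,6.28,20); _cap=np.concatenate([np.c_[.017*np.cos(_a),.017*np.sin(_a),0*_a+z] for z in(.088,.112)])
_nk=np.concatenate([np.c_[.014*np.cos(_a),.014*np.sin(_a),0*_a+z] for z in(.074,.088)])
def sil(p,Rb,t):
    m=np.zeros(p["img"].shape[:2],np.uint8)
    for pts in(_b,_nk,_cap):
        cv2.fillConvexPoly(m,cv2.convexHull((proj(p,Rb.apply(pts)+t)*16).round().astype(np.int32)),1,shift=4)
    return m>0
def lyingR(yaw): # bottle z along world heading yaw
    return R.from_euler('z',yaw)*R.from_euler('y',np.pi/2)
def fit_lying(p,mask,g):  # g = x,y of underside centre, heading
    f=lambda v:-(lambda s:(s&mask).sum()/(s|mask).sum())(sil(p,lyingR(v[2]),[v[0],v[1],.022]))
    r=minimize(f,g,method="Nelder-Mead",options=dict(initial_simplex=np.array(g)+np.array([[0,0,0],[.015,0,0],[0,.015,0],[0,0,.15]]),maxiter=150))
    return r.x,-r.fun
E
python3 - <<'E'
from h import *
import pickle
p=pickle.load(open("w8.pkl","rb")); save(p,"w8c",(180,105,380,205),4)
for c,h in(([310,178],-1.6),([521,193],-1.6)):
    g=ray(p,np.array(c)/1.5,.03)[0]
    im=p["img"].astype(int); hsv=cv2.cvtColor(p["img"],cv2.COLOR_RGB2HSV)
    x0,y0=int(c[0]/1.5),int(c[1]/1.5)
    m=np.zeros(im.shape[:2],bool); sl=(slice(y0-12,y0+78),slice(x0-26,x0+30))
    hs=hsv[sl]; m[sl]=((hs[...,0]<22)&(hs[...,1]>90)&(hs[...,2]>70))|(hs[...,2]>150)
    n,l,st,_=cv2.connectedComponentsWithStats(cv2.morphologyEx(m.astype(np.uint8),cv2.MORPH_CLOSE,np.ones((5,5)))); k=1+st[1:,4].argmax()
    v,i=fit_lying(p,l==k,[g[0],g[1],h]); print(g.round(3),"fit",v.round(4),round(i,3),"grasp@50:",(v[:2]+.05*np.array([np.cos(v[2]),np.sin(v[2])])).round(4), st[k])
E
```

```text
[ 0.412 -0.169  0.03 ] fit [ 0.4137 -0.1674 -1.7274] 0.973 grasp@50: [ 0.4059 -0.2168] [ 190  115   34   70 1852]
[ 0.645 -0.19   0.03 ] fit [ 0.6472 -0.1886 -1.5499] 0.965 grasp@50: [ 0.6483 -0.2386] [ 329  126   37   68 1966]
```

View pics/w8c.png

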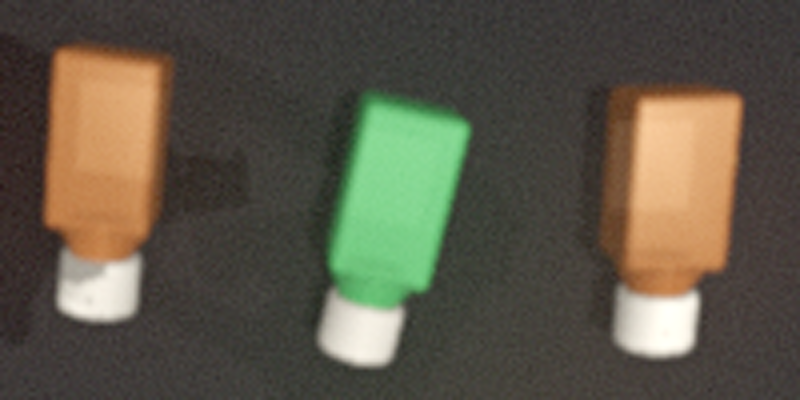

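```bash
python3 -m crank '[[[0,0,0.068,0,0,0,8.5],[0,0,0.068,0,0,0,8.5],[0,0.105,0,0,0,0,8.5],[0,0.105,0,0,0,0,8.5],[0,0.105,0,0,0,0,8.5],[0,0.105,0,0,0,0,8.5],[0,0.105,0,0,0,0,8.5],[0,0,0,0,0,0,8.5]]]'
cat >> h.py <<'E'
def pick_plan(v,h=.024,along=.055,tilt=np.pi/6,back=.1):
    g=np.r_[v[:2]+along*np.array([np.cos(v[2]),np.sin(v[2])]),h]
    Rt=R.from_euler('z',v[2]+np.pi)*R.from_euler('x',np.pi)*R.from_euler('y',tilt)
    d=Rt.apply([0,0,1]); T=g+bot.pinch_z*d; p,r=tool()
    print("rot left",(r.inv()*Rt).as_rotvec().round(3),"to pre",shift(T-back*d),"to TCP",shift(T),"z",p[2].round(4),bot.sense()["q"].round(2))
E
python3 - <<'E'
from h import *
pick_plan([ 0.4137,-0.1674,-1.7274])
E
```

```text
clock: 22.1
position: [0.4916, -0.2189, 0.3457]
orientation: [-2.083, -1.778, -0.565]
contact_force: [0.0, -0.4, -0.9]
grip_width: 0.0851
grip_force: 0.0
rot left [-0.003 -0.009 -0.002] to pre [-17.67  -8.42  18.79] to TCP [-17.76  -8.39  28.79] z 0.3457 [-0.72  0.24  1.04  0.52  2.1  -0.35]
```

```bash
python3 -m crank '[[[0,-0.009,0,-2.9,-1.4,1.5,8.5],[0,0,0,-2.9,-1.4,2,8.5],[0,0,0,-2.9,-1.4,2.5,8.5],[0,0,0,-2.9,-1.4,2.8,8.5],[0,0,0,-2.9,-1.4,3,8.5],[0,0,0,-2.9,-1.4,3,8.5],[0,0,0,0,0,3,8.5],[0,0,0,0,0,0,8.5]]]'
python3 -m crank '[[[0,0,0,0,0,0,8.5]]]'>/dev/null
python3 - <<'E'
from h import *
pick_plan([ 0.4137,-0.1674,-1.7274])
p=optics.get_image("wrist"); import pickle; pickle.dump(p,open("w9.pkl","wb"))
hsv=cv2.cvtColor(p["img"],cv2.COLOR_RGB2HSV); m=(hsv[...,0]<22)&(hsv[...,1]>90)&(hsv[...,2]>70)
s=sil(p,lyingR(-1.7274),[.4137,-.1674,.022]); print("amber",m.sum(),(m&s).sum(),s.sum(), np.argwhere(m&(cv2.dilate(s.astype(np.uint8),np.ones((25,25)))>0)).mean(0))
E
```

```text
clock: 22.77
position: [0.3996, -0.2626, 0.1074]
orientation: [-2.084, -1.786, -0.549]
contact_force: [0.3, 0.9, -0.9]
grip_width: 0.0851
grip_force: 0.0
rot left [-0.002  0.007  0.004] to pre [-0.66 -0.35  1.77] to TCP [-0.58 -0.33 11.77] z 0.113 [-0.88  0.24  1.51  0.38  1.74 -0.73]
amber 14681 3784 5730 [176.72414646 249.1410193 ]
```

```bash
python3 -m crank '[[[0,0,0,-0.6,-0.3,2.3,8.5],[0,0,0,0,0,3,8.5],[0,0,0,0,0,3,8.5],[0,0,0,0,0,2.5,8.5],[0,0,0,0,0,0.5,8.5],[0,0,0,0,0,0,8.5]]]'
python3 - <<'E'
from h import *
pick_plan([ 0.4137,-0.1674,-1.7274])
E
```

```text
clock: 23.4
position: [0.4075, -0.2164, 0.0129]
orientation: [-2.091, -1.795, -0.554]
contact_force: [0.0, -0.8, 0.4]
grip_width: 0.0854
grip_force: 0.0
rot left [0.001 0.008 0.005] to pre [-0.01 -0.14 -9.38] to TCP [ 0.08 -0.15  0.62] z 0.0129 [-0.81  0.3   1.66  0.4   1.52 -0.75]
```

```bash
python3 -m crank '[[[0,0,0,0,-0.15,0.5,8.5],[0,0,0,0,0,0,7],[0,0,0,0,0,0,5.5],[0,0,0,0,0,0,4.8],[0,0,0,0,0,0,4.2],[0,0,0,0,0,0,4],[0,0,0,0,0,0,4],[0,0,0,0,0,0,4]]]'
python3 -m crank '[[[0,0,0,0,0,0,4],[0,0,0,0,0,0,4]]]'
```

```text
clock: 24.07
position: [0.406, -0.2148, 0.0086]
orientation: [-2.094, -1.793, -0.555]
contact_force: [-1.1, -2.2, 6.2]
grip_width: 0.0435
grip_force: 61.5
clock: 24.23
position: [0.4061, -0.2148, 0.0086]
orientation: [-2.094, -1.793, -0.555]
contact_force: [-0.3, -2.5, 5.4]
grip_width: 0.0436
grip_force: 61.5
```

```bash
python3 -m crank '[[[0,0,0,-0.5,0,-0.87,4],[0,0,0,-1.8,0,-3.1,4],[0,0,0,-1.8,0,-3.1,4],[0,-0.105,0,-1,0,-3.5,4],[0,-0.105,0,-1,0,-3.5,4],[0,-0.105,0,0,0,-3,4],[0,-0.105,0,0,0,-3,4],[0,-0.105,0,0,0,-3,4]]]'
for i in 1; do python3 -m crank '[[[0,0,-0.115,0,0,-0.3,4],[0,0,-0.115,0,0,-0.3,4],[0,0,-0.115,0,0,-0.3,4],[0,0,-0.115,0,0,-0.3,4],[0,0,-0.115,0,0,-0.3,4],[0,0,-0.115,0,0,-0.3,4],[0,0,-0.115,0,0,-0.3,4],[0,0,-0.115,0,0,-0.3,4]]]'; done
python3 -m crank '[[[0,0,-0.115,0,0,-0.3,4],[0,0,-0.115,0,0,-0.3,4],[0,0,-0.115,0,0,-0.3,4],[0,0,-0.115,0,0,-0.3,4],[0,0,-0.115,0,0,-0.3,4],[0,0,-0.115,0,0,-0.3,4],[0,0,-0.115,0,0,-0.3,4],[0,0,0,0,0,0,4]]]'
cat >> h.py <<'E'
def place_plan(xy,zb,psi=-.011,along=.055,tilt=-np.pi/3):  # bottle underside at xy,zb
    Rt=R.from_euler('z',psi+np.pi)*R.from_euler('x',np.pi)*R.from_euler('y',tilt)
    d=Rt.apply([0,0,1]); T=np.r_[xy,zb+along]+bot.pinch_z*d; p,r=tool(); s=bot.sense()
    up=r.inv().apply([0,0,1])
    print("rot left",(r.inv()*Rt).as_rotvec().round(3),"to TCP",shift(T),"world",(T-p).round(4),"up",up.round(3),s["q"].round(2),s["grip_width"],s["contact_force"].round(1))
E
python3 - <<'E'
from h import *
place_plan([.606,.07],.16)
E
```

```text
clock: 24.9
position: [0.3831, -0.3511, 0.1919]
orientation: [2.381, 2.033, -0.014]
contact_force: [1.0, -0.8, -3.0]
grip_width: 0.0434
grip_force: 61.5
clock: 25.57
position: [0.3833, -0.3496, 0.2139]
orientation: [1.224, 2.891, -0.012]
contact_force: [-0.1, 0.6, -1.7]
grip_width: 0.0436
grip_force: 61.6
clock: 26.23
position: [0.3835, -0.3496, 0.2355]
orientation: [-0.004, 3.141, -0.014]
contact_force: [-0.6, -0.1, -2.2]
grip_width: 0.0433
grip_force: 61.6
rot left [-1.000e-03 -1.047e+00  1.700e-02] to TCP [-23.97  41.91   2.63] world [ 0.2387  0.4194 -0.0299] up [-0.001 -0.009 -1.   ] [-0.81  0.03  1.42 -0.01  1.69 -2.38] 0.04330815674934196 [-0.6 -0.1 -2.2]
```

```bash
python3 -m crank '[[[0,0,0,0,4,-0.6,4],[0,0,0,0,4,-0.6,4],[0,0,0,0,4,-0.6,4],[0,0,0,0,4,-0.6,4],[0,0,0,0,4,-0.6,4],[0,0,0,0,4,-0.6,4],[0,0,0,0,4,-0.6,4],[0,0,0,0,4,-0.6,4]]]'
python3 -m crank '[[[0,0,0,-2,3.5,0,4],[0,0,0,-3,3.5,0,4],[0,-0.116,0,-3,0,0,4],[0,-0.116,0,-2,0,0,4],[0,-0.116,0,-1,0,0,4],[0,-0.116,0,0,0,0,4],[0,-0.116,0,0,0,0,4],[0,-0.116,0,0,0,0,4]]]'
python3 -m crank '[[[0,-0.116,0,0,0,0,4],[0,-0.116,0,0,0,0,4],[0,-0.116,0,0,0,0,4],[0,0,0,0,0,0,4],[0,0,0,0,0,0,4]]]'
python3 - <<'E'
from h import *
place_plan(at([.6056,.0679,-.0105],[0,.01,0])[0,:2],.15)
p=optics.get_image("scene"); import pickle; pickle.dump(p,open("s9.pkl","wb")); print([ (d["p"],np.round(d["box"])) for d in finder.masks_of(p,"bottle1")])
E
```

```text
clock: 26.9
position: [0.3834, -0.0273, 0.2805]
orientation: [0.009, 3.141, -0.014]
contact_force: [2.3, 1.0, -1.6]
grip_width: 0.0429
grip_force: 62.0
clock: 27.57
position: [0.4908, 0.0375, 0.2845]
orientation: [0.002, 2.44, -0.01]
contact_force: [-0.0, 0.3, -1.3]
grip_width: 0.0436
grip_force: 62.3
clock: 27.98
position: [0.49, 0.0375, 0.2826]
orientation: [-0.002, 2.102, -0.009]
contact_force: [-0.1, 0.1, -1.3]
grip_width: 0.0435
grip_force: 62.4
rot left [ 0.004 -0.008  0.01 ] to TCP [ 0.8   4.12 15.75] world [ 0.1319  0.0402 -0.0869] up [-0.862 -0.007 -0.507] [ 0.01 -0.82  2.22 -0.02  0.7  -1.56] 0.04349537058776067 [-0.1  0.1 -1.3]
[(0.93, array([155., 210.,  22.,  29.])), (0.81, array([206., 240.,  37.,  19.])), (0.66, array([200., 214.,  33.,  15.])), (0.66, array([193., 153.,  29.,  22.])), (0.61, array([276., 135.,  12.,  30.]))]
```

```bash
python3 -m crank '[[[0.004,-0.008,0.01,0.13,0.7,2.6,4],[0,0,0,0.13,0.7,2.6,4],[0,0,0,0.13,0.7,2.6,4],[0,0,0,0.13,0.7,2.6,4],[0,0,0,0.13,0.7,2.6,4],[0,0,0,0.13,0.6,2.6,4],[0,0,0,0,0,0,4],[0,0,0,0,0,0,4]]]'
python3 - <<'E'
from h import *
place_plan(at([.6056,.0679,-.0105],[0,.01,0])[0,:2],.15)
place_plan(at([.6056,.0679,-.0105],[0,.01,0])[0,:2],.104)
p=optics.get_image("wrist"); save(p,"w10",s=1)
t=optics.get_image("top"); im=np.vstack([p["img"][60:],cv2.resize(t["img"][150:240,150:330],(512,256),interpolation=cv2.INTER_CUBIC)])
cv2.imwrite("pics/c10.png",im[:,:,::-1]); print(im.shape, proj(p,[[.606,.078,.26]]))
E
```

```text
clock: 28.75
position: [0.6243, 0.0774, 0.1986]
orientation: [0.009, 2.093, -0.009]
contact_force: [-0.1, -0.2, -1.8]
grip_width: 0.0431
grip_force: 62.2
rot left [-0.001  0.001  0.002] to TCP [ 0.38  0.03 -0.06] world [-0.0024  0.0003 -0.003 ] up [-0.867 -0.002 -0.499] [ 0.11 -0.21  2.   -0.35  0.32 -1.18] 0.04313046694177955 [-0.1 -0.2 -1.8]
rot left [-0.001  0.001  0.002] to TCP [4.37 0.04 2.23] world [-0.0024  0.0003 -0.049 ] up [-0.867 -0.002 -0.499] [ 0.11 -0.21  2.   -0.35  0.32 -1.18] 0.04313046694177955 [-0.1 -0.2 -1.8]
(580, 512, 3) [[255.74772508 371.61933226]]
```

View pics/c10.png

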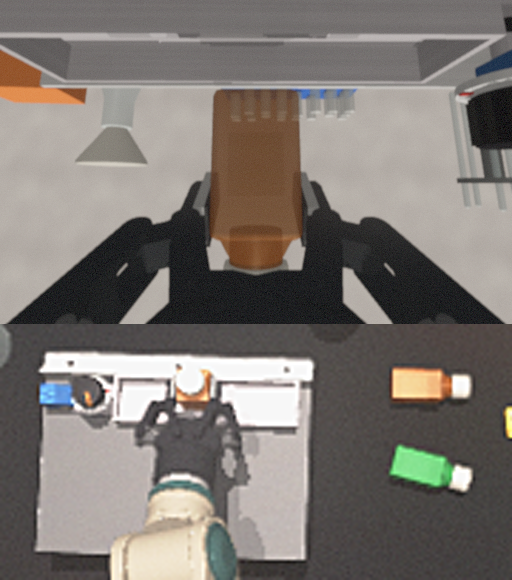

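```bash
python3 -m crank '[[[0,0,0,0.2,1.3,0,4],[0,0,0,0,1.3,0,4],[0,0,0,0,1.3,0,4],[0,0,0,0,1.1,0,4],[0,0,0,0,0,0,4],[0,0,0,0,0,0,4]]]'
python3 -m crank '[[[0,0,0,0.87,0,0.5,4],[0,0,0,0.87,0,0.5,4],[0,0,0,0,0,0,4]]]'
python3 - <<'E'
from h import *
place_plan(at([.6056,.0679,-.0105],[0,.06,0])[0,:2],.104)
E
```

```text
clock: 29.35
position: [0.6224, 0.1276, 0.2006]
orientation: [0.008, 2.086, -0.007]
contact_force: [0.6, -0.2, -2.4]
grip_width: 0.0434
grip_force: 62.2
clock: 29.6
position: [0.6216, 0.1261, 0.1767]
orientation: [0.01, 2.091, -0.01]
contact_force: [0.5, 0.5, -2.8]
grip_width: 0.0431
grip_force: 62.3
rot left [-0.001  0.004  0.002] to TCP [2.31 0.17 1.41] world [ 0.0008  0.0016 -0.0271] up [-0.868 -0.003 -0.497] [ 0.24 -0.14  1.99 -0.72  0.33 -0.76] 0.04305663703040292 [ 0.5  0.5 -2.8]
```

```bash
python3 -m crank '[[[0,0,0,0.87,0.1,0.5,4],[0,0,0,0.6,0,0.35,4],[0,0,0,0,0,0,4],[0,0,0,0,0,0,4]]]'
python3 -m crank '[[[0,0,0,0.35,0,0.2,4],[0,0,0,0,0,0,4]]]'
python3 - <<'E'
from h import *
place_plan(at([.6056,.0679,-.0105],[0,.06,0])[0,:2],.104)
E
```

```text
clock: 29.93
position: [0.6226, 0.1277, 0.162]
orientation: [0.009, 2.088, -0.009]
contact_force: [-0.1, 0.2, -2.0]
grip_width: 0.0435
grip_force: 62.3
clock: 30.1
position: [0.6225, 0.128, 0.1575]
orientation: [0.009, 2.088, -0.008]
contact_force: [1.0, -0.4, -2.7]
grip_width: 0.0434
grip_force: 62.3
rot left [-0.     0.006  0.002] to TCP [ 0.69 -0.03  0.38] world [-0.0001 -0.0003 -0.0079] up [-0.869 -0.002 -0.495] [ 0.24 -0.1   2.   -0.84  0.3  -0.63] 0.04343447064231772 [ 1.  -0.4 -2.7]
```

```bash
for i in 1 2 3; do python3 -m crank '[[[0,0,0,0.22,0,0.12,4],[0,0,0,0,0,0,4]]]' | egrep 'pos|contact'; done
python3 - <<'E'
from h import *
place_plan(at([.6056,.0679,-.0105],[0,.06,0])[0,:2],.104)
E
```

```text
position: [0.6223, 0.1282, 0.1545]
contact_force: [0.1, -0.2, -2.7]
position: [0.6226, 0.1284, 0.1526]
contact_force: [0.1, -0.1, 0.1]
position: [0.6235, 0.1287, 0.1525]
contact_force: [-1.3, -1.4, 5.7]
rot left [0.001 0.011 0.002] to TCP [ 0.31 -0.09  0.05] world [-0.0011 -0.0009 -0.0029] up [-0.871 -0.001 -0.491] [ 0.24 -0.09  2.   -0.88  0.28 -0.58] 0.043415802812315975 [-1.3 -1.4  5.7]
```

```bash
python3 -m crank '[[[0,0,0,0,0,0,4.6],[0,0,0,0,0,0,5.5],[0,0,0,0,0,0,7],[0,0,0,0,0,0,8],[0,0,0,0,0,0,8],[0,0,0,0,0,-1.5,8],[0,0,0,0,0,-3,8],[0,0,0,0,0,-3,8]]]'
python3 -m crank '[[[0,0,0,0,0,-3.5,8.5],[0,0,0,0,0,-3.5,8.5],[0,0,0,-2,0,-2,8.5],[0,0,0,-2,0,-2,8.5],[0,0,0,-2,0,-1,8.5],[0,0,0,0,0,0,8.5]]]'
python3 - <<'E'
from h import *
print(tool(),bot.sense()["q"].round(2))
for n in("scene","top"):
    p=optics.get_image(n)
    for d in finder.masks_of(p,"bottle1"):
        if d["p"]>.3: print(n,round(d["p"],2),np.round(d["box"]),p["img"][d["pixels"]].mean(0).round())
    print("expected upright",[proj(p,[[.606,.1275,z]])[0].round() for z in(.104,.216)])
p=optics.get_image("wrist"); save(p,"w11")
for d in finder.masks_of(p,"bottle1"): print("wrist",round(d["p"],2),np.round(d["box"]))
print([proj(p,[[.606,.1275,z]])[0].round() for z in(.104,.216)])
E
```

```text
clock: 31.27
position: [0.5562, 0.1287, 0.1857]
orientation: [0.008, 2.091, -0.009]
contact_force: [-0.4, -0.7, 1.2]
grip_width: 0.08
grip_force: 0.0
clock: 31.77
position: [0.4831, 0.1305, 0.3057]
orientation: [0.009, 2.079, -0.004]
contact_force: [-0.4, 0.2, 1.9]
grip_width: 0.0852
grip_force: 0.0
(array([0.48308   , 0.13049352, 0.30565567]), Rotation.from_matrix(array([[-0.48635589,  0.00830213,  0.87372137],
                            [ 0.0050978 ,  0.9999648 , -0.00666401],
                            [-0.87374594,  0.00121297, -0.48638109]]))) [ 0.37 -0.74  2.15 -0.49  0.76 -1.01]
scene 0.97 [191. 153.  34.  20.] [178.  80.  77.]
scene 0.91 [154. 212.  25.  32.] [ 94. 148. 101.]
scene 0.63 [313. 186.  19.  30.] [157. 133. 120.]
scene 0.63 [199. 213.  33.  16.] [ 91. 144.  97.]
scene 0.61 [206. 241.  36.  21.] [152. 106.  76.]
scene 0.54 [353. 114.  24.  46.] [157. 145. 139.]
expected upright [array([310., 192.]), array([314., 173.])]
top 0.78 [302. 201.  26.  17.] [124. 191. 130.]
top 0.66 [293. 265.  27.  14.] [235. 109. 105.]
top 0.6 [302. 173.  29.  16.] [212. 170. 129.]
top 0.57 [209. 175.  13.   8.] [203. 174. 155.]
expected upright [array([208., 177.]), array([205., 172.])]
wrist 0.97 [256. 128.  41.  91.]
wrist 0.92 [21. 40. 42. 48.]
[array([255.,  76.]), array([255., 168.])]
```

```bash
python3 -m crank '[[[0,0.116,0,0,-2,-0.5,8.5],[0,0.116,0,0,-2,-0.5,8.5],[0,0.116,0,0,-2,-0.5,8.5],[0,0.116,0,0,-2,-0.5,8.5],[0,0.116,0,0,-2,0,8.5],[0,0.116,0,0,-2,0,8.5],[0,0.116,0,0,-2,0,8.5],[0,0.116,0,0,-2,0,8.5]]]'>/dev/null
python3 -m crank '[[[0,0.116,0,0,-2,0,8.5],[0,0,0.119,0,0,0,8.5],[0,0,0.119,0,0,0,8.5],[0,0,0.119,0,0,0,8.5],[0,0,0.119,0,0,0,8.5],[0,0,0.119,0,0,0,8.5],[0,0,0.119,0,0,0,8.5],[0,0,0.119,0,0,0,8.5]]]'>/dev/null
python3 -m crank '[[[0,0,0.119,0,0,0,8.5],[0,0,0.119,0,0,0,8.5],[0,0,0.119,0,0,0,8.5],[0,0,0.119,0,0,0,8.5],[0,0,0.119,0,0,0,8.5],[0,0,0.119,0,0,0,8.5],[0,0,0,0,0,0,8.5],[0,0,0,0,0,0,8.5]]]'
python3 - <<'E'
from h import *
pick_plan([.6472,-.1886,-1.5499],tilt=.63,along=.052,h=.025); print(tool()[0])
p=optics.get_image("top"); print([np.round(d["box"]) for d in finder.masks_of(p,"bottle1")])
E
```

```text
clock: 34.07
position: [0.4656, -0.0499, 0.3104]
orientation: [2.197, 2.236, 0.006]
contact_force: [-0.4, 1.0, 0.8]
grip_width: 0.085
grip_force: 0.0
rot left [ 0.009  0.632 -0.001] to pre [-24.12  17.78  22.17] to TCP [-18.21  17.69  30.23] z 0.3104 [-0.19 -0.12  1.41 -0.    1.84 -0.2 ]
[ 0.46558907 -0.04990752  0.31038045]
[array([292., 266.,  26.,  14.]), array([298., 202.,  24.,  16.]), array([300., 174.,  32.,  16.]), array([339., 215.,  15.,  27.]), array([207., 175.,  12.,  15.])]
```

```bash
python3 -m crank '[[[0,0,0,-3.4,2.2,1,8.5],[0,0,0,-3.4,2.2,1,8.5],[0,0,0,-3.4,2.6,1,8.5],[0,0,0,-3.4,2.6,1,8.5],[0,0,0,-3.4,2.6,1,8.5],[0,0,0,-3.4,2.6,1,8.5],[0,0,0,-3.4,2.6,1,8.5],[0,0,0,0,0,0,8.5]]]'
python3 -m crank '[[[0,0.105,0,0,0,0,8.5],[0,0.105,0,0,0,0,8.5],[0,0.105,0,0,0,0,8.5],[0,0.105,0,0,0,0,8.5],[0,0.105,0,0,0,0,8.5],[0,0.105,0,0,0,0,8.5],[0,0,0,0,0,0,8.5]]]'
python3 - <<'E'
from h import *
pick_plan([.6472,-.1886,-1.5499],tilt=.63,along=.052,h=.025); print(tool()[0])
E
```

```text
clock: 34.83
position: [0.6378, -0.2818, 0.2339]
orientation: [-2.204, -2.232, 0.001]
contact_force: [-0.2, 0.1, -4.0]
grip_width: 0.0849
grip_force: 0.0
clock: 35.42
position: [0.6355, -0.2794, 0.2406]
orientation: [-1.845, -1.869, -0.611]
contact_force: [0.6, -1.2, -2.3]
grip_width: 0.0851
grip_force: 0.0
rot left [ 0.009 -0.006 -0.005] to pre [-9.65  1.31 11.52] to TCP [-9.71  1.23 21.52] z 0.2406 [-0.66  0.87  0.43  0.61  2.18 -0.4 ]
[ 0.63549999 -0.27936845  0.24063913]
```

```bash
python3 -m crank '[[[0,0,0,-2.4,0.33,2.8,8.5],[0,0,0,-2.4,0.33,2.8,8.5],[0,0,0,-2.4,0.33,2.8,8.5],[0,0,0,-2.4,0.33,2.8,8.5],[0,0,0,0,0,0,8.5],[0,0,0,0,0,0,8.5]]]'
python3 - <<'E'
from h import *
pick_plan([.6472,-.1886,-1.5499],tilt=.63,along=.052,h=.025); print(tool()[0])
p=optics.get_image("top"); print([np.round(d["box"]) for d in finder.masks_of(p,"bottle1")])
p=optics.get_image("wrist"); import pickle; pickle.dump(p,open("w12.pkl","wb"))
hsv=cv2.cvtColor(p["img"],cv2.COLOR_RGB2HSV); m=((hsv[...,0]<22)&(hsv[...,1]>110)&(hsv[...,2]>70)).astype(np.uint8)
n,l,st,c=cv2.connectedComponentsWithStats(m); print([(st[k].tolist(),c[k].round()) for k in range(1,n) if st[k,4]>300])
s=sil(p,lyingR(-1.5499),[.6472,-.1886,.022]); w=np.argwhere(s); print(w.min(0),w.max(0),w.mean(0))
E
```

```text
clock: 35.92
position: [0.6508, -0.2873, 0.0975]
orientation: [-1.845, -1.878, -0.606]
contact_force: [-0.0, -1.0, 1.9]
grip_width: 0.0847
grip_force: 0.0
rot left [ 0.008  0.002 -0.   ] to pre [-0.5  -0.16  0.48] to TCP [-0.48 -0.24 10.48] z 0.0975 [-0.65  0.97  0.55  0.53  1.98 -0.54]
[ 0.65082846 -0.28725958  0.09749338]
[array([300., 202.,  26.,  18.]), array([207., 175.,  12.,  15.]), array([303., 172.,  28.,  17.])]
[([224, 139, 52, 96, 3289], array([248., 181.])), ([440, 176, 72, 162, 9275], array([480., 251.]))]
[139 224] [267 276] [199.44332285 250.05609796]
```

```bash
python3 -m crank '[[[0.008,0,0,-0.5,-0.2,2,8.5],[0,0,0,0,0,3,8.5],[0,0,0,0,0,3,8.5],[0,0,0,0,0,2,8.5],[0,0,0,0,0,0,8.5],[0,0,0,0,0,0,8.5]]]'
python3 - <<'E'
from h import *
pick_plan([.6472,-.1886,-1.5499],tilt=.63,along=.052,h=.025); print(tool()[0])
E
```

```text
clock: 36.57
position: [0.6496, -0.2338, 0.0178]
orientation: [-1.842, -1.883, -0.601]
contact_force: [0.2, 0.4, 0.3]
grip_width: 0.0848
grip_force: 0.0
rot left [0.005 0.004 0.002] to pre [-0.16 -0.1  -9.11] to TCP [-0.11 -0.15  0.89] z 0.0178 [-0.6   0.94  0.76  0.52  1.8  -0.59]
[ 0.64956677 -0.23384115  0.01776577]
```

```bash
python3 -m crank '[[[0,0,0,-0.1,-0.15,0.75,8.5],[0,0,0,0,0,0,7],[0,0,0,0,0,0,5.5],[0,0,0,0,0,0,4.8],[0,0,0,0,0,0,4.2],[0,0,0,0,0,0,4],[0,0,0,0,0,0,4],[0,0,0,0,0,0,4]]]'
python3 -m crank '[[[0,0,0,0,0,0,4],[0,0,0,0,0,0,4]]]'
python3 - <<'E'
from h import *
pick_plan([.6472,-.1886,-1.5499],tilt=.63,along=.052,h=.025); print(tool()[1].inv().apply([0,0,1]))
E
```

```text
clock: 37.23
position: [0.6477, -0.2311, 0.0098]
orientation: [-1.844, -1.881, -0.602]
contact_force: [-0.3, -3.9, 4.4]
grip_width: 0.0436
grip_force: 61.5
clock: 37.4
position: [0.6477, -0.231, 0.0097]
orientation: [-1.844, -1.881, -0.602]
contact_force: [-0.3, -4.1, 4.6]
grip_width: 0.0433
grip_force: 61.5
rot left [0.005 0.004 0.001] to pre [ 0.08  0.09 -9.93] to TCP [0.12 0.04 0.07] z 0.0097 [-0.6   0.94  0.78  0.52  1.78 -0.6 ]
[ 0.58613925  0.00469918 -0.8101967 ]
```

```bash
python3 -m crank '[[[0,0,0,0.6,0,-0.8,4],[0,0,0,1.8,0,-2.4,4],[0,0,0,2.2,0,-3,4],[0,0,0,2.2,0,-3,4],[0,0,0,2.2,-1,-3,4],[0,-0.105,0,0,-3,0,4],[0,-0.105,0,0,-3,0,4],[0,-0.105,0,0,-3,0,4]]]'
python3 -m crank '[[[0,-0.105,0,0,-3,-1,4],[0,-0.105,0,0,-3,-1,4],[0,-0.105,0,0,-3,-1,4],[0,0,-0.119,0,0,-1,4],[0,0,-0.119,0,0,-1,4],[0,0,-0.119,0,0,-1,4],[0,0,-0.119,0,0,-1,4],[0,0,-0.119,0,0,-1,4]]]'
python3 -m crank '[[[0,0,-0.119,0,0,0,4],[0,0,-0.119,0,0,0,4],[0,0,-0.119,0,0,0,4],[0,0,-0.119,0,0,0,4],[0,0,-0.119,0,0,0,4],[0,0,-0.119,0,0,0,4],[0,0,-0.119,0,0,0,4],[0,0,-0.119,0,0,0,4]]]'
python3 - <<'E'
from h import *
place_plan(at([.6056,.0679,-.0105],[0,-.06,0])[0,:2],.15,tilt=-(np.pi/2-.63),along=.055)
print(tool()[0])
E
```

```text
clock: 38.07
position: [0.5454, -0.2312, 0.1601]
orientation: [-2.035, -2.077, -0.318]
contact_force: [0.5, 0.3, -0.3]
grip_width: 0.0431
grip_force: 61.3
clock: 38.73
position: [0.4563, -0.2379, 0.2392]
orientation: [1.436, 2.791, -0.0]
contact_force: [0.1, -0.4, -1.4]
grip_width: 0.0433
grip_force: 61.8
clock: 39.4
position: [0.4564, -0.2379, 0.2385]
orientation: [-0.002, 3.14, -0.002]
contact_force: [-0.1, 0.3, -2.3]
grip_width: 0.0434
grip_force: 61.8
rot left [ 0.005 -0.939  0.012] to TCP [-16.39  24.55   4.45] world [ 0.1637  0.2457 -0.0445] up [-0.002 -0.001 -1.   ] [-0.55  0.02  1.42 -0.    1.7  -2.12] 0.043405668365115106 [-0.1  0.3 -2.3]
[ 0.45639472 -0.2379384   0.23848757]
```

```bash
python3 -m crank '[[[0,0,0,-0.4,3.5,-0.6,4],[0,0,0,-0.4,3.5,-0.6,4],[0,0,0,-0.4,3.5,-0.6,4],[0,0,0,-0.4,3.5,-0.6,4],[0,0,0,-0.4,3.5,-0.6,4],[0,0,0,-0.4,3.5,-0.6,4],[0,0,0,-0.4,3.5,-0.6,4],[0,0,0,0,0,0,4]]]'
python3 -m crank '[[[0,-0.117,0,0,0,0,4],[0,-0.117,0,0,0,0,4],[0,-0.117,0,0,0,0,4],[0,-0.117,0,0,0,0,4],[0,-0.117,0,0,0,0,4],[0,-0.117,0,0,0,0,4],[0,-0.117,0,0,0,0,4],[0,-0.117,0,0,0,0,4]]]'
python3 -m crank '[[[0,0,0,0,0,0,4],[0,0,0,0,0,0,4]]]'
python3 - <<'E'
from h import *
place_plan(at([.6056,.0679,-.0105],[0,-.06,0])[0,:2],.155,tilt=-(np.pi/2-.63),along=.055)
print(tool()[0])
E
```

```text
clock: 40.07
position: [0.4857, 0.0119, 0.2815]
orientation: [-0.002, 3.137, 0.0]
contact_force: [0.1, -0.5, -1.6]
grip_width: 0.0435
grip_force: 62.0
clock: 40.73
position: [0.4852, 0.0065, 0.2802]
orientation: [0.004, 2.197, -0.005]
contact_force: [-0.2, 0.3, -1.5]
grip_width: 0.0439
grip_force: 62.0
clock: 40.9
position: [0.4847, 0.0065, 0.2787]
orientation: [0.004, 2.207, -0.005]
contact_force: [-0.6, 0.3, -1.0]
grip_width: 0.0434
grip_force: 62.1
rot left [ 0.004 -0.007  0.005] to TCP [-1.63  0.21 15.63] world [ 0.1354  0.0013 -0.0798] up [-0.804 -0.002 -0.594] [-0.11 -0.79  2.17  0.11  0.83 -1.71] 0.04335260528644191 [-0.6  0.3 -1. ]
[0.48467097 0.00646026 0.2787388 ]
```

```bash
python3 -m crank '[[[0.004,-0.007,0.005,-0.27,0.03,2.6,4],[0,0,0,-0.27,0.03,2.6,4],[0,0,0,-0.27,0.03,2.6,4],[0,0,0,-0.27,0.03,2.6,4],[0,0,0,-0.27,0.03,2.6,4],[0,0,0,-0.27,0.03,2.6,4],[0,0,0,0,0,0,4],[0,0,0,0,0,0,4]]]'
python3 - <<'E'
from h import *
place_plan(at([.6056,.0679,-.0105],[0,-.06,0])[0,:2],.107,tilt=-(np.pi/2-.63),along=.055)
print(tool()[0])
E
```

```text
clock: 41.57
position: [0.6232, 0.0069, 0.2008]
orientation: [0.011, 2.201, -0.006]
contact_force: [0.3, 0.3, -1.9]
grip_width: 0.0433
grip_force: 61.9
rot left [ 0.    -0.     0.001] to TCP [4.21 0.09 2.68] world [-0.0032  0.0009 -0.0498] up [-0.808 -0.001 -0.589] [-0.07 -0.22  1.95  0.1   0.47 -1.7 ] 0.04329061128472319 [ 0.3  0.3 -1.9]
[0.62323294 0.00685874 0.20082243]
```

```bash
python3 -m crank '[[[0,0,0,0.85,0.03,0.54,4],[0,0,0,0.85,0.03,0.54,4],[0,0,0,0.85,0.03,0.54,4],[0,0,0,0.85,0,0.54,4],[0,0,0,0,0,0,4],[0,0,0,0,0,0,4]]]'
for i in 1 2 3; do python3 -m crank '[[[0,0,0,0.25,0,0.18,4],[0,0,0,0,0,0,4]]]' | egrep 'pos|contact'; done
python3 - <<'E'
from h import *
place_plan(at([.6056,.0679,-.0105],[0,-.06,0])[0,:2],.104,tilt=-(np.pi/2-.63),along=.055)
E
```

```text
clock: 42.07
position: [0.6189, 0.0076, 0.1611]
orientation: [0.012, 2.197, -0.007]
contact_force: [-0.7, 0.5, -0.7]
grip_width: 0.0433
grip_force: 62.0
position: [0.6194, 0.0076, 0.1592]
contact_force: [-0.8, 0.0, -3.3]
position: [0.6193, 0.0076, 0.1556]
contact_force: [1.2, 0.4, -2.6]
position: [0.6192, 0.0076, 0.1521]
contact_force: [0.7, 0.5, -1.4]
rot left [-0.001  0.005  0.001] to TCP [0.28 0.02 0.32] world [ 0.0009  0.0002 -0.0041] up [-0.811 -0.001 -0.585] [-0.07 -0.16  2.01  0.13  0.35 -1.73] 0.04326370577963295 [ 0.7  0.5 -1.4]
```

```bash
for i in 1 2 3; do python3 -m crank '[[[0,0,0,0.12,0,0.09,4],[0,0,0,0,0,0,4]]]' | egrep 'pos|contact'; done
```

```text
position: [0.6193, 0.0076, 0.1509]
contact_force: [0.6, 0.4, -2.0]
position: [0.6193, 0.0076, 0.1494]
contact_force: [-0.8, -0.2, -1.9]
position: [0.6193, 0.0076, 0.1479]
contact_force: [0.5, -0.6, -2.1]
```

```bash
for i in 1 2 3; do python3 -m crank '[[[0,0,0,0.12,0,0.09,4],[0,0,0,0,0,0,4]]]' | egrep 'pos|contact'; done
```

```text
position: [0.62, 0.0076, 0.1478]
contact_force: [0.9, 0.8, 1.2]
position: [0.6207, 0.0075, 0.1478]
contact_force: [-2.6, 0.2, 6.8]
position: [0.6214, 0.0074, 0.1478]
contact_force: [-4.6, 0.2, 10.1]
```

```bash
python3 -m crank '[[[0,0,0,-0.16,0,-0.12,4.2],[0,0,0,0,0,0,5],[0,0,0,0,0,0,6],[0,0,0,0,0,0,7.5],[0,0,0,0,0,0,8],[0,0,0,0,0,0,8],[0,0,0,0,0,-1.5,8],[0,0,0,0,0,-3,8]]]'
python3 -m crank '[[[0,0,0,0,0,-3.5,8.5],[0,0,0,0,0,-3.5,8.5],[0,0,0,-2,0,-3,8.5],[0,0,0,-2,0,-3,8.5],[0,0,0,-2,0,-2,8.5],[0,0,0,-2,0,-2,8.5],[0,0,0,0,-3,0,8.5],[0,0,0,0,-3,0,8.5]]]'
python3 -m crank '[[[0,0,0,0,-3,0,8.5],[0,0,0,0,-3,0,8.5],[0,0,0,0,-3,0,8.5],[0,0,0,0,0,0,8.5],[0,0,0,0,0,0,8.5],[0,0,0,0,0,0,8.5]]]'
python3 - <<'E'
from h import *
w=optics.get_image("wrist"); t=optics.get_image("top"); s=optics.get_image("scene")
c=lambda p,a,b,x,y,k:cv2.resize(p["img"][b:y,a:x],k,interpolation=cv2.INTER_CUBIC)
im=np.vstack([np.hstack([c(t,150,140,270,240,(360,300)),c(s,230,120,390,253,(360,300))]),np.hstack([c(t,110,90,430,290,(360,225)),c(w,0,0,512,384,(360,270))[:225]])])
cv2.imwrite("pics/fin.png",im[:,:,::-1]); print(im.shape,tool()[0])
for d in finder.masks_of(s,"bottle1"): print(round(d["p"],2),np.round(d["box"]),s["img"][d["pixels"]].mean(0).round())
print([[proj(s,[[.606,y,z]])[0].round() for z in(.104,.216)] for y in(.1275,.0076)])
E
```

```text
clock: 44.23
position: [0.5824, 0.008, 0.1693]
orientation: [0.012, 2.201, -0.007]
contact_force: [-0.6, 0.9, 0.7]
grip_width: 0.0799
grip_force: 0.0
clock: 44.9
position: [0.4914, -0.0492, 0.3398]
orientation: [0.004, 2.19, -0.006]
contact_force: [0.3, 1.2, -0.5]
grip_width: 0.0856
grip_force: 0.0
clock: 45.4
position: [0.4902, -0.1407, 0.3362]
orientation: [0.012, 2.196, -0.007]
contact_force: [-0.4, 0.5, 0.2]
grip_width: 0.0848
grip_force: 0.0
(525, 720, 3) [ 0.49039082 -0.13954404  0.33669368]
0.95 [198. 214.  32.  15.] [ 94. 147. 100.]
0.91 [314. 184.  17.  29.] [158. 134. 120.]
0.84 [276. 191.  20.  27.] [161. 138. 123.]
0.8 [154. 212.  24.  31.] [ 93. 149. 100.]
0.59 [191. 152.  32.  17.] [176.  77.  74.]
0.54 [300. 194.  91.  34.] [173. 163. 164.]
[[array([310., 192.]), array([314., 173.])], [array([277., 201.]), array([278., 182.])]]
```

View pics/fin.png

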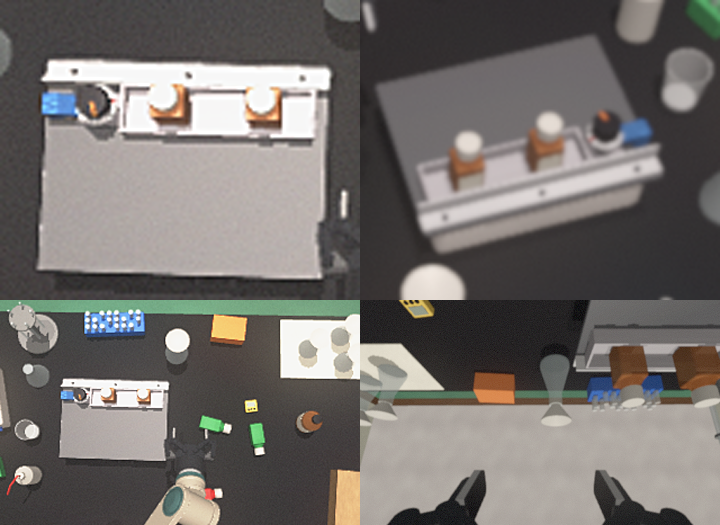

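The final picture shows both amber bottles upright in the rack (top view crop, about (167,100) and (262,102)). The rack is flush with the rail, the clamp is on, and no other amber square bottle is left on the bench.

```bash
python3 -c "
from station import job
print(job.close_job())"
```

```text
the job is handed in; nothing more can be done
None
```

The job is handed in: the rack is flush against the rail and clamped with the clutch slipped, and the only two square amber bottles on the bench are standing upright in the rack; I did not touch anything else on the bench.

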